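# Set up the overhead stirrer with its jog stick

### The arm

A 6-joint arm with a two-finger parallel gripper is mounted at the origin on the work surface. World frame = base frame: x ahead of the robot, y to its left, z up, the work surface at z = 0. Lengths are in mm, angles in rad, forces in N, time in s.
With the tool pointing down it reaches from about 350 to 725 mm from the base axis. Payload 4.3 kg.
Tool frame: the origin (TCP) lies between the finger pads; the fingertips stand 22 mm ahead of it and the grasp point (between the pads) lies 3 mm ahead of it (bot.tip_reach is the distance from the TCP to the fingertips, in mm); z points along the fingers, x is the direction in which the jaws open and shut, and the axes are right-handed (so a half turn about z gives the same grasp; the last joint's range is limited). The gripper opens to 85 mm and grips with 20 to 120 N. Pads are 22 mm wide; open, the fingers measure 114 mm over their backs; the gripper's body (76 mm by 85 mm) begins 54 mm behind the grasp point. The pads swing forward as they close: fully open they stand 13 mm farther back than shut.
Start: joints at [-1.35, 0.377, 0.081, 1.274, 0, 1.46], TCP at [186.772, -543.86, 231.029] pointing down, gripper open.
Joint ranges: [-2.72, 2.72], [-0.84, 1.66], [-1.02, 1.22], [-1.77, 2.12], [-1.37, 1.28], [-3.14, 3.14]. Speed limits (rad/s): [2.57, 2.57, 3.14, 3.14, 3.14, 3.14].

### API

Orientations are given as a unit quaternion [x, y, z, w].
In Python, from rig import bot, optics gives the robot as it stands.
- The arm moves only by the tool jog_arm, never from a script. Its argument "moves" is one flat list of numbers, 7 for each row, row after row: the shift along the tool's x, y, z in mm, then the turn, a rotation vector about the tool's x, y, z in degrees, then the opening, from 0 (shut) to 1 (fully open). In form: [tx, ty, tz, rx, ry, rz, jaw, tx, ty, tz, rx, ry, rz, jaw, ...]. A call has 1 to 10 rows; each row is the pose to reach, as a shift and turn from the pose commanded when the call began, along the tool's axes at that moment; what a row does not reach only later rows make up. A row lasts 1/10 s, in which the tool goes at most 50 mm and 8.59 degrees, less where a joint would pass 70% of its speed; a pose out of reach is approached as far as the arm can. A call with a gripper value outside its range is refused whole. The fingers move at their own pace and stop on an object; "squeeze" is the grip in N (left out, the last holds). Time passes only in rows, so rows that repeat a pose let the fingers close. It gives the time, the measured TCP pose, the force and the opening at its end, in the units of the state.
- bot.get_obs(): the state, without advancing time (a new reading comes with each control period).
- optics.grab_frame(name): name is "scene" or "top" or "wrist"; returns a dict with "image" (400x640x3 uint8, red, green, blue), "fx", "fy", "cx", "cy" (pixels), "cam_to_world" (4x4, takes a point from camera to world coordinates); the wrist camera has in their place "tool_from_camera" (4x4, takes a point from camera to tool coordinates, whose origin is the TCP and whose axes are the tool frame's). Camera axes: x right, y up, looking along -z (the intrinsics and any distortion apply to the point x, -y, -z); pixel columns grow to the right and rows downward; lengths in mm; the calibration is good to about 2 mm. A picture is of the moment at which its call begins: read the wrist's pose just before it. There is no depth.
- bot.job_done(): hands the job in, once; it reports no verdict.
The state is a dict: "clock": time; "joints": joint angles; "qd": joint speeds; "joint_torque": joint torques, N m; "position": TCP position; "tcp_rot": TCP orientation; "ft_force": force on the tool from outside, world axes, zero at the start; "torque": the same for the moment, N m; "gripper_width": finger opening in mm.
Only numpy, scipy, OpenCV 4.12 (cv2) and the standard library are available. Lean on these libraries where they do the work, as an engineer would, in place of code of your own. Each camera call takes 0.05 s, during which the arm holds its last target.

### The job

Set up the stirrer for the next sample: stand the tall straight beaker upright on the stand's base plate, centred under the raised paddle, and let go of it. Then tilt the jog stick on the grey box to the robot's right and hold it so that the motor lowers the head, and let the stick spring back to centre when the paddle is about a centimetre above the inside bottom of the beaker. Move the head only with the stick, do not let the paddle touch the glass, and leave the other things where they stand.

Things in the scene. Friction and masses are not known exactly. Their poses are not given: they have to be found in the camera images.
- beaker_mid (a point): Centre (half-way up) of the tall beaker: loose, empty, straight-walled clear glass, outside diameter 64 mm, height 100 mm, wall 2.5 mm, bottom 4 mm thick, small spout at the rim, 0.10 to 0.15 kg. It stands upright on the bench in one of three places, drawn by lot among it, flask and small_beaker. z is its axis.
- stand: The stirrer's fixed lift stand. Origin: on the bench below the stirrer shaft's axis; z up. A white base plate, 12 mm thick, reaches 110 mm to each side of the origin along x, 90 mm along -y and 200 mm along +y; a 50 x 40 mm column, 570 mm high, stands at y = +150 mm. The side towards -x (the robot) is open.
- place (a point): Point on top of the base plate, on the shaft's axis, 12 mm above the bench: the centre of the beaker's foot belongs here. Shaft and motor above leave no room for a gripper that comes straight down: bring the beaker in level from the robot's side with the tool tilted 30 to 45 degrees from vertical, holding it 20 to 35 mm below its rim.
- head: The stirrer head; its motor moves it straight up and down. Origin: middle of the paddle's lower edge, on the shaft's axis. At the start it is 240 to 260 mm above the bench; the lower end stop is at 17 mm, too low. With the beaker on the plate its inside bottom is 16 mm above the bench, so the right height of this origin is about 26 mm. The paddle is a blade 34 mm wide (x), 16 mm high.
- motor (a point): Centre of the underside of the white motor housing (84 mm diameter, 138 mm high), always 150 mm above the paddle's lower edge; it moves with the head. Below it: a 30 mm chuck, 42 mm high, then the 8 mm shaft.
- jogbox: The fixed grey jog box, 150 mm (x) by 110 mm (y), 58 mm high, with a flat top panel. Origin: centre of its underside; z up; its -y side is the right-hand side. A stop button (25 mm high) and a stub aerial (35 mm) stand on the far part of its panel, 40 to 70 mm beyond its centre.
- knob (a point): Middle of the black hand grip of the jog stick, on the stick's axis 75 mm above its pivot. Upright, the stick stands 12 mm to the near side (-x) of the box's centre; the pivot lies at the panel, 58 mm above the bench, this point 133 mm above the bench. The grip is waisted, 23 to 29 mm in diameter, and spans 48 to 101 mm above the panel; below it a 10 mm rod and a 23 mm high bellows.
- stick (a joint): Tilt of the jog stick in rad about the box's x axis: 0 upright (reads within 0.03 at rest), positive to the box's -y side (robot's right), range +-0.42, spring 2.2 N m/rad. Positive lowers the head, negative raises it, at a speed that grows with the tilt: none below 0.09, about 7 mm/s at 0.2, 16 at 0.3, 26 at 0.4. Let go at full tilt, the head runs on 5 to 11 mm; at 0.2, 1 to 4 mm.
- flask: Bystander: conical glass flask, 85 mm wide at its foot, 146 mm high. Origin: centre of its underside.
- small_beaker: Bystander: small glass beaker, diameter 50 mm, height 62 mm. Origin: centre of its underside.
- amber_bottle: Bystander: amber glass bottle, diameter 72 mm, height 150 mm. Origin: centre of its underside.
- jug: Bystander: white ceramic mug-like jug, diameter 92 mm, height 110 mm. Origin: centre of its underside.
- jar: Bystander: small white closed jar, diameter 60 mm, height 70 mm. Origin: centre of its underside.
- boss_head: Bystander: small steel boss-head clamp, about 45 x 60 x 30 mm, lying on the bench. Origin: under its block.
- wash_bottle: Bystander: white plastic wash bottle with a bent spout, diameter 62 mm, height 180 mm. Origin: centre of its underside.
Mind the look-alikes: they are no part of the job. Leave any green look-alike of the part that bears beaker_mid alone. Leave any red look-alike of the jogbox alone.

How it is judged (in metres and radians):
On the way, in this order (a step that is already met when the one before it is completed fails the run):
1. the beaker stands upright and released on the base plate, under the shaft (within 9 mm), the paddle still above its rim (horizontal distance between beaker_mid and stand below 0.009 m and z of beaker_mid in the frame of stand between 0.058 and 0.066 m and angle between beaker_mid's own z axis and vertical below 0.05 rad and contact force between the fingers and beaker below 0.1 N and z of head in the frame of stand above 0.13 m), for 0.3 s.
2. the jog stick is held tilted to the right and the head goes down by it until the paddle is inside the beaker (value of joint stick above 0.1 rad and z of head in the frame of stand below 0.1 m and horizontal distance between beaker_mid and stand below 0.011 m), for 0.3 s.
At the end, for the whole second after the job is handed in: The beaker stands upright on the base plate with its axis within 11 mm of the shaft's axis; the paddle's lower edge is 4 to 20 mm above the beaker's inside bottom; the head is at rest and the jog stick is back at centre (within 0.06 rad) (horizontal distance between beaker_mid and stand below 0.011 m and z of beaker_mid in the frame of stand between 0.058 and 0.066 m and angle between beaker_mid's own z axis and vertical below 0.05 rad and z of head in the frame of stand between 0.02 and 0.036 m and value of joint stick between -0.06 and 0.06 rad and linear speed of head below 0.003 m/s); the robot touches nothing.
It fails at once if the paddle, shaft or head touches the beaker (contact force between head and beaker above 0.1 N).
It fails at once if the robot pushes the stirrer head (it may move only by the stick) (contact force between any of the arm, the fingers and head above 0.5 N).
It fails at once if another thing on the bench is pushed away (by more than 30 mm) or tipped over (distance of any of flask, small_beaker, amber_bottle, jug, jar, boss_head, wash_bottle from where it was at the start of the episode above 0.03 m or angle between any of flask, small_beaker, amber_bottle, jug, jar, wash_bottle's own z axis and vertical above 0.5 rad).
It also fails if it takes over 72 s, if anything falls off the work surface, if the arm or the gripper's body presses on something with over 40 N, if the wrist force passes 120 N, or if a joint passes its speed limit or range.

## Working session

There is one attempt and no reset: what is moved stays moved. The work goes in short steps, Python scripts to look and compute and a tool call to move; the robot and the scene stay as the last step left them, time stands still between calls to the robot, and variables do not carry over. Pictures are saved under pics/ and viewed, and the job is handed in when it is done.

Besides the shell and the picture viewer there is one more tool, called in YAML: its name, and indented under it one key for each argument. jog_arm: Moves the arm, as the interface text tells. Its arguments: {"type":"object","properties":{"moves":{"type":"array"},"squeeze":{"type":"number"}},"required":["moves"]}

```bash
ls; mkdir -p pics; python3 - <<'E'
from rig import bot, optics
import cv2
print(bot.get_obs())
for n in ["scene","top","wrist"]:
    f=optics.grab_frame(n)
    cv2.imwrite(f"pics/{n}0.png",f["image"][:,:,::-1])
    print(n,{k:(v.tolist() if hasattr(v,'tolist') else v) for k,v in f.items() if k!="image"})
E
```

```text
pics
{'clock': 0.0, 'joints': array([-1.35025917e+00,  3.78044957e-01,  7.96273734e-02,  1.27438011e+00,
       -1.82678149e-05,  1.46050469e+00]), 'qd': array([-0.00107067,  0.00062253,  0.00019872, -0.00076434, -0.00138937,
        0.00080604]), 'joint_torque': array([-1.45030237e-03, -4.63600588e+01,  2.69878274e+01,  2.07061874e-02,
       -2.53233966e-04,  6.13324431e-07]), 'position': array([ 186.63782966, -543.18215516,  230.07176743]), 'tcp_rot': array([ 8.13887485e-01, -5.81021653e-01, -7.51591882e-04, -6.60725185e-04]), 'ft_force': array([-0.15772376,  0.45759779,  0.08509114]), 'torque': array([ 0.03327713,  0.00514107, -0.02598612]), 'gripper_width': 85.31882741704457}
scene {'fx': 364.9463170075083, 'fy': 364.9463170075083, 'cx': 321.55593626371876, 'cy': 195.75662280052148, 'cam_to_world': [[0.4745458306743856, -0.5491631230928838, 0.6879143252065825, 1088.3283295890499], [0.8800187491222933, 0.31314405836277914, -0.357082343312187, -379.0882412401436], [-0.019319828746436032, 0.7748294411978409, 0.6318750519448048, 786.0754361166978], [0.0, 0.0, 0.0, 1.0]]}
top {'fx': 414.17220780626934, 'fy': 414.17220780626934, 'cx': 323.92365060409696, 'cy': 194.46993543844476, 'cam_to_world': [[0.021909590979596872, 0.9914838817339838, -0.12837321404723936, 384.2097531636648], [-0.9997571856631274, 0.021425874658151323, -0.005147971452510467, -94.42829225357728], [-0.0023536223251506387, 0.1284548331392975, 0.9917125673828611, 1170.0937714216152], [0.0, 0.0, 0.0, 1.0]]}
wrist {'fx': 344.0930584183256, 'fy': 344.0930584183256, 'cx': 319.7987848748769, 'cy': 195.64863425645302, 'tool_from_camera': [[0.9999995005545914, 0.0005198593783982239, 0.0008536022458645156, -0.16847675964115627], [0.000722969225415445, -0.9659649711008753, -0.25867190013912267, -64.64200349322057], [0.0006900768555427165, 0.2586723880747843, -0.9659648644964377, -143.67207679094292], [0.0, 0.0, 0.0, 1.0]]}
```

View pics/scene0.png

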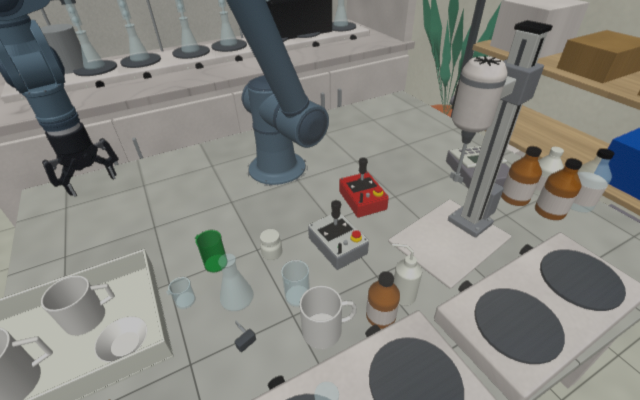

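View pics/top0.png

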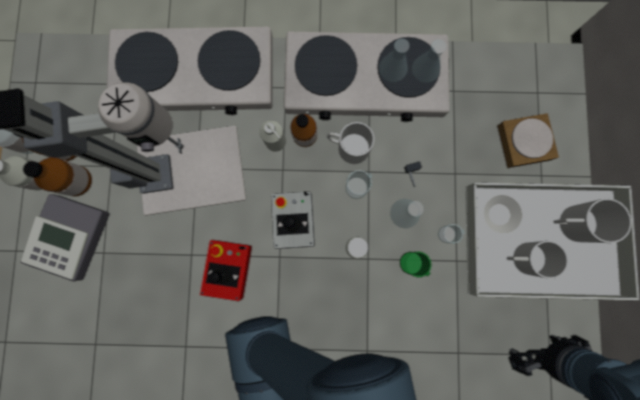

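View pics/wrist0.png

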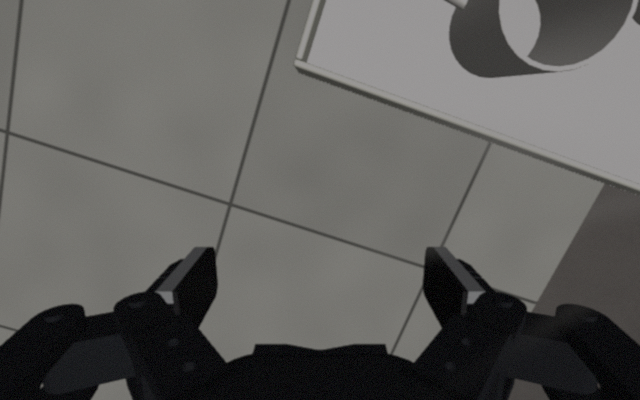

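```bash
cat > h.py <<'E'
import numpy as np, cv2
from rig import bot, optics
from scipy.spatial.transform import Rotation as R
def ray(f,u,v,T=None):
    T=f["cam_to_world"] if T is None else T
    T=np.array(T); d=np.array([(u-f["cx"])/f["fx"],-(v-f["cy"])/f["fy"],-1.0])
    return T[:3,3],T[:3,:3]@d
def onz(f,u,v,z,T=None):
    o,d=ray(f,u,v,T); return o+d*(z-o[2])/d[2]
def proj(f,p,T=None):
    T=np.array(f["cam_to_world"] if T is None else T)
    c=T[:3,:3].T@(np.array(p)-T[:3,3]); return f["cx"]+f["fx"]*c[0]/-c[2], f["cy"]-f["fy"]*c[1]/-c[2]
def wristT(f,o=None):
    o=o or bot.get_obs(); M=np.eye(4);M[:3,:3]=R.from_quat(o["tcp_rot"]).as_matrix();M[:3,3]=o["position"]
    return M@np.array(f["tool_from_camera"])
def crop(im,x0,y0,x1,y1,s,fn):
    cv2.imwrite(fn,cv2.resize(im[y0:y1,x0:x1,::-1],None,fx=s,fy=s,interpolation=cv2.INTER_CUBIC))
E
python3 - <<'E'
from h import *
a=cv2.imread("pics/top0.png")[:,:,::-1];b=cv2.imread("pics/scene0.png")[:,:,::-1]
crop(a,260,110,480,290,3.6,"pics/t1.png")
crop(b,150,200,450,360,2.6,"pics/s1.png")
crop(a,60,70,260,230,3.9,"pics/t2.png")
crop(b,300,0,580,280,2.1,"pics/s2.png")
E
```

```text
(no output)
```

View pics/t1.png

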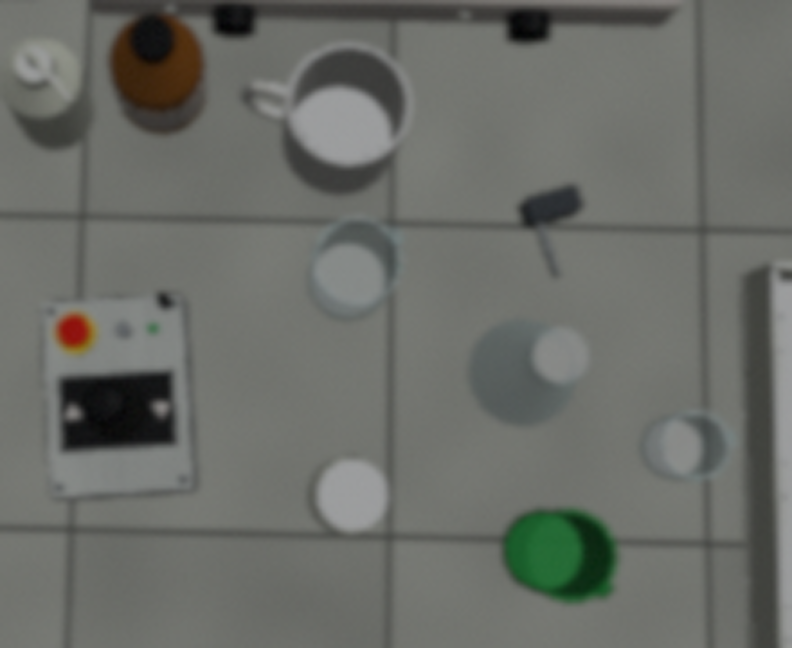

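View pics/s1.png

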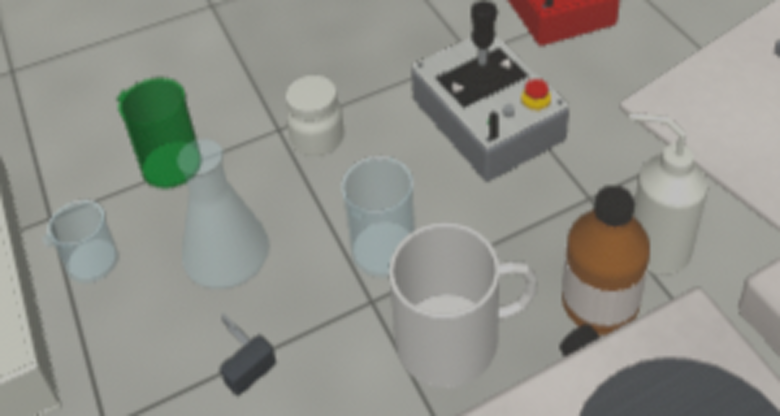

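View pics/t2.png

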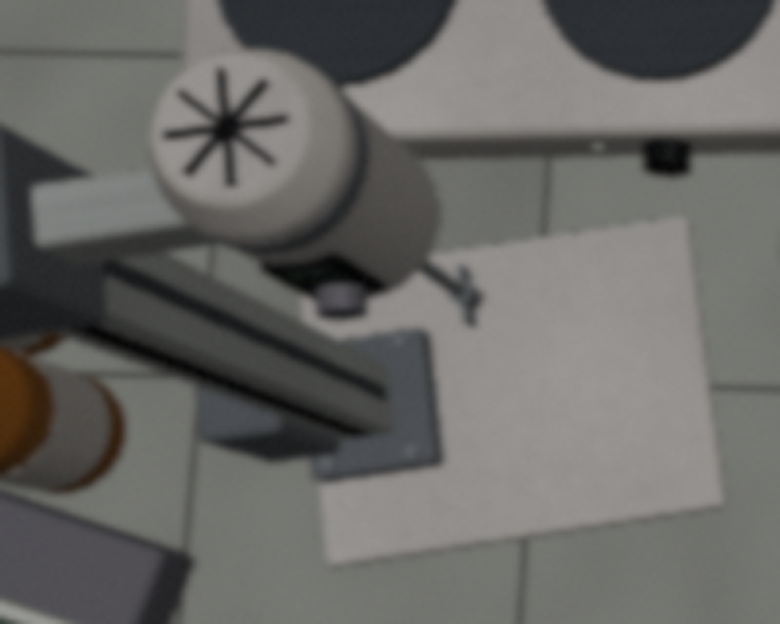

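View pics/s2.png

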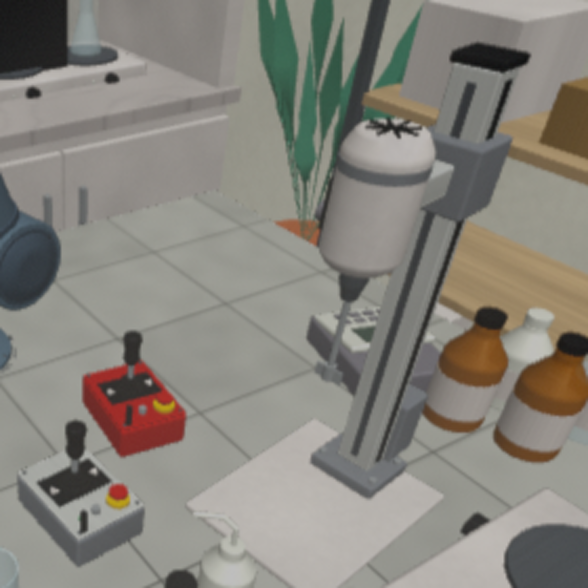

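```bash
python3 - <<'E'
from h import *
np.set_printoptions(precision=1,suppress=True)
T=optics.grab_frame("top");S=optics.grab_frame("scene")
t1=lambda x,y:(260+x/3.6,110+y/3.6); t2=lambda x,y:(60+x/3.9,70+y/3.9); s1=lambda x,y:(150+x/2.6,200+y/2.6); s2=lambda x,y:(300+x/2.1,y/2.1)
def p(n,f,uv,z): print(n,onz(f,*uv,z))
p("beaker rim top",T,t1(356,258),100);p("beaker bot",T,t1(347,275),3)
p("beaker rim sc",S,s1(378,185),100);p("beaker bot sc",S,s1(383,247),4)
print("plate");C=[onz(T,*t2(*c),12) for c in [(687,217),(722,502),(330,565)]]
for c in C:print(c)
print(np.linalg.norm(C[0]-C[1]),np.linalg.norm(C[1]-C[2]))
for c in [(188,501),(315,420),(442,493)]:p("sc plate",S,s2(*c),12)
p("paddle",T,t2(466,295),250);
o1,d1=ray(T,*t2(466,297));o2,d2=ray(S,*s2(330,378))
A=np.c_[d1,-d2];k=np.linalg.lstsq(A,o2-o1,rcond=None)[0];print("paddle tri",o1+k[0]*d1,o2+k[1]*d2)
print("box corners top")
B=[onz(T,*t1(*c),58) for c in [(45,300),(182,297),(193,488),(55,497)]]
for c in B:print(c)
print(np.mean(B,0),[np.linalg.norm(B[i]-B[(i+1)%4]) for i in range(4)])
p("knob top",T,t1(105,402),159)
o1,d1=ray(T,*t1(105,402));o2,d2=ray(S,*s1(484,10))
A=np.c_[d1,-d2];k=np.linalg.lstsq(A,o2-o1,rcond=None)[0];print("knob tri",o1+k[0]*d1,o2+k[1]*d2)
for n,uv,z in [("jug rim",(350,105),110),("flask rim",(561,355),146),("small rim",(695,445),62),("green rim",(572,556),100),("green bot",(545,552),4),("jar",(352,496),70),("amber cap",(153,40),150),("wash",(35,62),165),("boss",(550,205),25)]:p(n,T,t1(*uv),z)
E
```

```text
beaker rim top [ 558.5 -179.6  100. ]
beaker bot [ 560.5 -180.3    3. ]
beaker rim sc [ 560.3 -180.1  100. ]
beaker bot sc [ 558.4 -180.7    4. ]
plate
[728.7 169.   12. ]
[517.3 133.2  12. ]
[465.6 413.1  12. ]
214.4338254900386 284.57062555722194
sc plate [518.1 137.   12. ]
sc plate [473.4 413.5  12. ]
sc plate [678.6 453.2  12. ]
paddle [608.3 241.6 250. ]
paddle tri [608.6 243.8 243.7] [609.4 245.  244.3]
box corners top
[528.3  50.7  58. ]
[532.8 -52.3  58. ]
[390.3 -64.2  58. ]
[381.5  37.7  58. ]
[458.2  -7.   58. ] [np.float64(103.12710326447045), np.float64(142.93832442999417), np.float64(102.30499528316693), np.float64(147.35612005214338)]
knob top [446.3  -5.8 159. ]
knob tri [446.8  -5.2 152. ] [447.7  -3.2 152.2]
jug rim [ 669.7 -173.1  110. ]
flask rim [ 486.3 -317.9  146. ]
small rim [ 430.  -434.8   62. ]
green rim [ 348.2 -334.7  100. ]
green bot [ 347.6 -335.5    4. ]
jar [ 387. -181.   70.]
amber cap [703.1 -30.6 150. ]
wash [680.9  50.  165. ]
boss [ 615.8 -336.5   25. ]
```

```bash
cat >> h.py <<'E'
def ori(az,tilt):
    az,tilt=np.radians(az),np.radians(tilt); r=np.array([np.cos(az),np.sin(az),0]);t=np.array([-r[1],r[0],0])
    z=np.sin(tilt)*r-np.cos(tilt)*np.array([0,0,1]); return np.c_[t,np.cross(z,t),z]
def go(G,Rt,back=0,o=None):
    """shift/rotvec from the present pose to grasp point G (grasp pt 3 ahead of TCP)"""
    o=o or bot.get_obs(); R0=R.from_quat(o["tcp_rot"]).as_matrix()
    tcp=np.array(G)-(3+back)*Rt[:,2]
    s=R0.T@(tcp-o["position"]); rv=R.from_matrix(R0.T@Rt).as_rotvec(degrees=True)
    print("target tcp",tcp.round(1),"shift",s.round(1),"turn",rv.round(2))
def world(d,o=None):
    o=o or bot.get_obs(); print("shift",(R.from_quat(o["tcp_rot"]).as_matrix().T@np.array(d)).round(1))
E
python3 - <<'E'
from h import *
go([559.5,-180,73],ori(-17.9,35),140)
E
```

```text
target tcp [ 481.4 -154.8  190.1] shift [-271.9 -405.    40.7] turn [ -14.51   43.37 -137.52]
```

jog_arm:
  moves: [-136,-202,10,-7.3,21.7,-68.8,1,-136,-202,10,-7.3,21.7,-68.8,1,-136,-202,10,-7.3,21.7,-68.8,1,-136,-202,10,-7.3,21.7,-68.8,1,-136,-202,10,-7.3,21.7,-68.8,1,-136,-202,10,-7.3,21.7,-68.8,1,-136,-202,10,-7.3,21.7,-68.8,1,-136,-202,10,-7.3,21.7,-68.8,1,-136,-202,10,-7.3,21.7,-68.8,1]

```text
clock: 1.15
position: [333.2, -348.5, 220.6]
tcp_rot: [0.982, -0.01, 0.11, 0.152]
ft_force: [-0.1, 0.4, 0.4]
gripper_width: 85.3
```

```bash
python3 - <<'E'
from h import *
o=bot.get_obs();print(o["joints"].round(2),o["position"])
go([559.5,-180,73],ori(-17.9,35),140)
E
```

```text
[-0.93 -0.12 -0.61  0.71 -0.01  0.65] [ 333.22075115 -348.49293699  220.62802331]
target tcp [ 481.4 -154.8  190.1] shift [ 140.8 -201.5    1.7] turn [ -7.19  21.65 -68.43]
```

jog_arm:
  moves: [141,-201,2,-7.2,21.6,-68.4,1,141,-201,2,-7.2,21.6,-68.4,1,141,-201,2,-7.2,21.6,-68.4,1,141,-201,2,-7.2,21.6,-68.4,1,141,-201,2,-7.2,21.6,-68.4,1,141,-201,2,-7.2,21.6,-68.4,1,141,-201,2,-7.2,21.6,-68.4,1,141,-201,2,-7.2,21.6,-68.4,1,141,-201,2,-7.2,21.6,-68.4,1,141,-201,2,-7.2,21.6,-68.4,1]

```text
clock: 2.15
position: [482.2, -157.3, 190.3]
tcp_rot: [0.773, 0.559, 0.176, 0.243]
ft_force: [0.2, -0.9, 0.2]
gripper_width: 85.4
```

```bash
python3 - <<'E'
from h import *
o=bot.get_obs();print(o["joints"].round(2),o["position"])
f=optics.grab_frame("wrist");T=wristT(f,o)
im=f["image"].copy()
cv2.imwrite("pics/w1.png",im[:,:,::-1])
for z in (0,100): print(proj(f,[559.5,-180,z],T))
go([559.5,-180,73],ori(-17.9,35),140)
E
```

```text
[-0.51 -0.2  -0.89  0.28  0.11 -0.15] [ 482.23780776 -157.34432702  190.34635901]
(np.float64(322.67262861277493), np.float64(127.23662412093557))
(np.float64(323.4588665999257), np.float64(206.6530135758372))
target tcp [ 481.4 -154.8  190.1] shift [ 2.  -1.8 -0.7] turn [-0.04  0.18 -0.39]
```

View pics/w1.png

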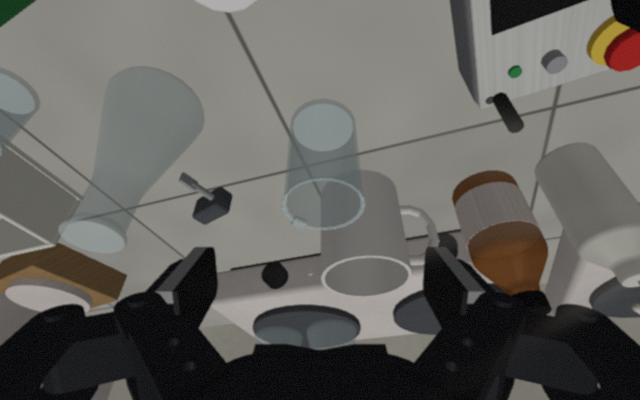

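```bash
python3 - <<'E'
from h import *
go([562.4,-181,75],ori(-17.9,35),0)
E
```

```text
target tcp [ 560.8 -180.5   77.5] shift [  2.4   2.  139.4] turn [-0.04  0.18 -0.39]
```

jog_arm:
  moves: [2,1,35,0,0,-0.4,1,2,2,70,0,0,-0.4,1,2,2,90,0,0,-0.4,1,2,2,105,0,0,-0.4,1,2,2,115,0,0,-0.4,1,2,2,125,0,0,-0.4,1,2,2,133,0,0,-0.4,1,2,2,139,0,0,-0.4,1,2,2,139,0,0,-0.4,1]
  squeeze: 25

```text
clock: 3.1
position: [561.0, -180.6, 77.6]
tcp_rot: [0.771, 0.562, 0.176, 0.244]
ft_force: [-0.8, 0.2, 0.3]
gripper_width: 85.4
```

```bash
python3 - <<'E'
from h import *
o=bot.get_obs();print(o["joints"].round(2),o["position"])
f=optics.grab_frame("wrist");T=wristT(f,o)
cv2.imwrite("pics/w2.png",f["image"][:,:,::-1])
for z in (0,100): print(proj(f,[559.5,-180,z],T))
f=optics.grab_frame("scene");crop(f["image"],200,180,400,330,4,"pics/s3.png")
go([562.4,-181,75],ori(-17.9,35),0)
E
```

```text
[-0.46  0.17 -0.91 -0.12  0.08 -0.13] [ 561.03928283 -180.58385238   77.63971368]
(np.float64(320.72244389510337), np.float64(137.61693910428102))
(np.float64(320.3571969148124), np.float64(298.73934483645064))
target tcp [ 560.8 -180.5   77.5] shift [ 0.  -0.5  0.5] turn [-0.01  0.15  0.12]
```

View pics/w2.png

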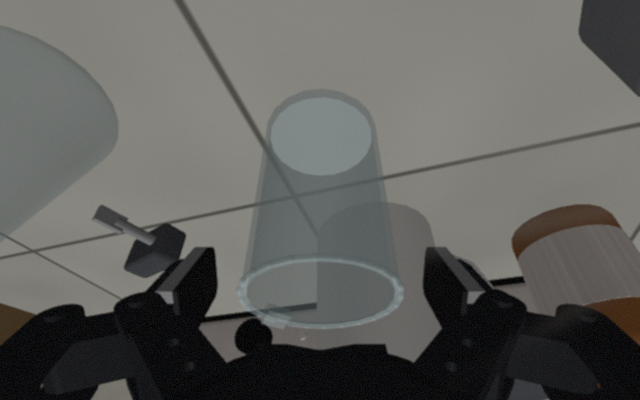

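View pics/s3.png

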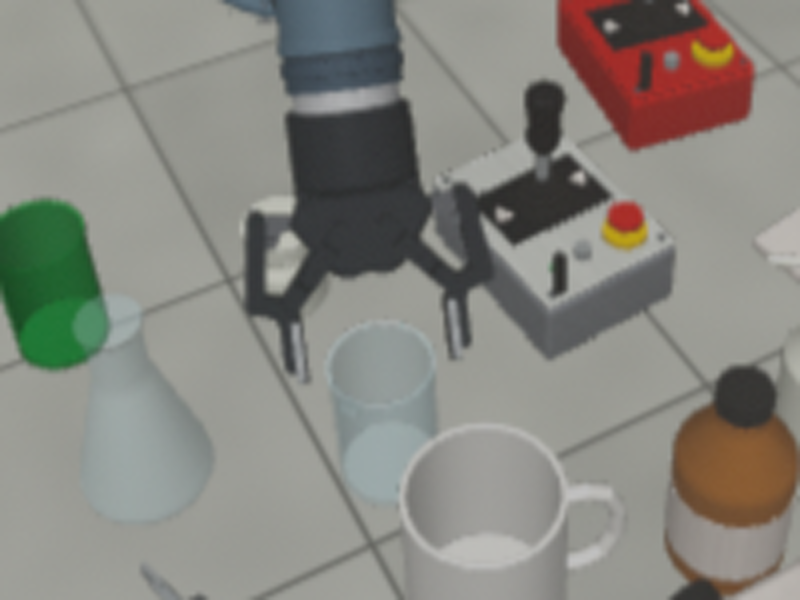

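jog_arm:
  moves: [0,0,0,0,0,0,0.6,0,0,0,0,0,0,0.5,0,0,0,0,0,0,0.4,0,0,0,0,0,0,0.4,0,0,0,0,0,0,0.4,0,0,0,0,0,0,0.4,0,0,0,0,0,0,0.4]
  squeeze: 30

```text
clock: 3.9
position: [561.9, -181.0, 79.0]
tcp_rot: [0.77, 0.562, 0.176, 0.245]
ft_force: [1.7, 0.5, 3.6]
gripper_width: 63.7
```

```bash
python3 - <<'E'
from h import *
o=bot.get_obs();print(o["joints"].round(2),o["position"],o["gripper_width"])
f=optics.grab_frame("wrist");T=wristT(f,o)
cv2.imwrite("pics/w3.png",f["image"][:,:,::-1])
for z in (0,100): print(proj(f,[559.5,-180,z],T))
world([0,0,200])
E
```

```text
[-0.46  0.17 -0.91 -0.12  0.08 -0.13] [ 561.87511554 -180.95433802   78.96301702] 63.71385199049983
(np.float64(320.93520331678025), np.float64(134.71878511004724))
(np.float64(320.585763773621), np.float64(294.76536577836225))
shift [  -0.7  115.  -163.6]
```

View pics/w3.png

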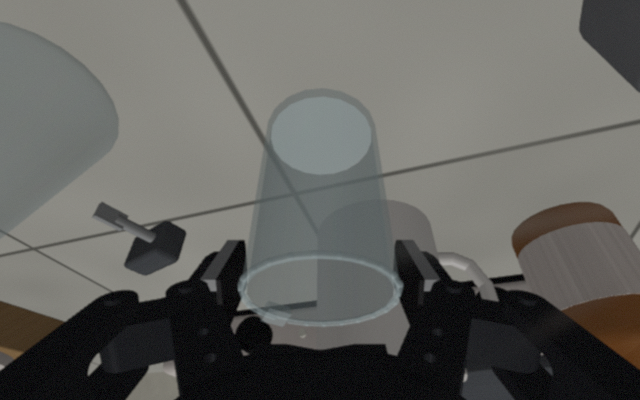

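jog_arm:
  moves: [0,3,-4,0,0,0,0.4,0,6,-8,0,0,0,0.4,0,12,-16,0,0,0,0.4,0,23,-33,0,0,0,0.4,0,34,-49,0,0,0,0.4,0,34,-49,0,0,0,0.4]

```text
clock: 4.55
position: [561.9, -180.9, 140.3]
tcp_rot: [0.77, 0.562, 0.176, 0.245]
ft_force: [-0.3, -0.7, -1.4]
gripper_width: 63.2
```

```bash
python3 - <<'E'
from h import *
o=bot.get_obs();print(o["joints"].round(2),o["position"],o["gripper_width"],o["ft_force"])
f=optics.grab_frame("wrist");T=wristT(f,o)
cv2.imwrite("pics/w4.png",f["image"][:,:,::-1])
f=optics.grab_frame("scene");crop(f["image"],200,150,400,300,4,"pics/s4.png")
E
```

```text
[-0.46  0.05 -0.83  0.08  0.08 -0.13] [ 561.86282787 -180.8574814   140.2927688 ] 63.218976144000735 [-0.26385195 -0.72744857 -1.39368205]
```

View pics/w4.png

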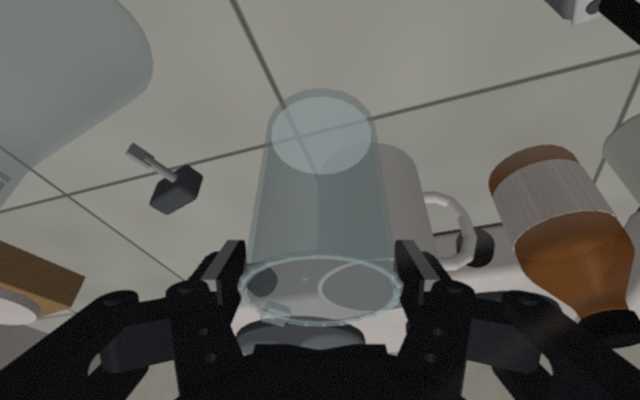

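View pics/s4.png

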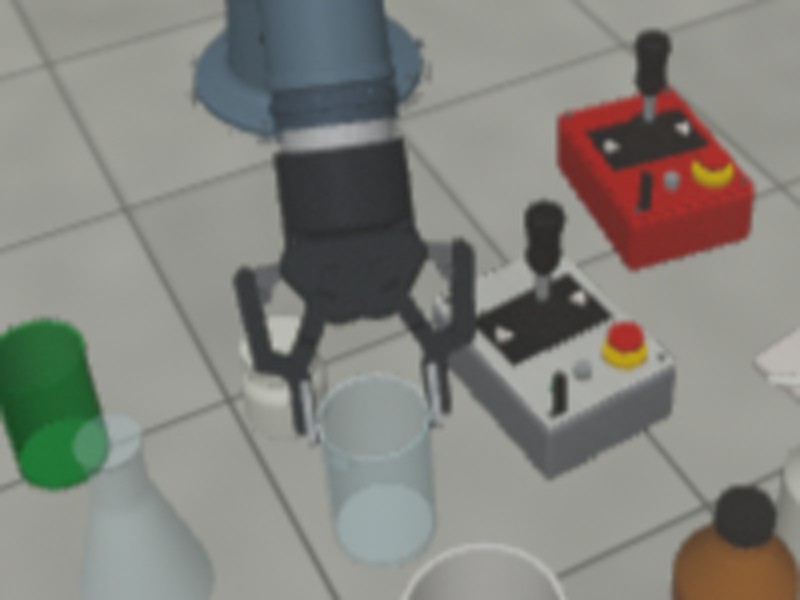

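```bash
python3 - <<'E'
from h import *
o=bot.get_obs();R0=R.from_quat(o["tcp_rot"]).as_matrix()
z=R0[:,2];print("tilt",np.degrees(np.arccos(-z[2])),"az",np.degrees(np.arctan2(z[1],z[0])), "jaw x",R0[:,0])
az=np.radians(-17.9);r=np.array([np.cos(az),np.sin(az),0])
world(np.array([0,0,135])-70*r)
E
```

```text
tilt 34.94375317963826 az -18.156457709084645 jaw x [ 0.30715767  0.95165301 -0.00327245]
shift [  -0.4   19.9 -150.8]
```

jog_arm:
  moves: [0,2,-12,0,0,0,0.4,0,5,-35,0,0,0,0.4,0,9,-65,0,0,0,0.4,0,13,-95,0,0,0,0.4,0,16,-125,0,0,0,0.4,0,19,-145,0,0,0,0.4,0,20,-151,0,0,0,0.4,0,20,-151,0,0,0,0.4]

```text
clock: 5.45
position: [493.8, -158.3, 272.1]
tcp_rot: [0.771, 0.562, 0.175, 0.244]
ft_force: [-0.0, -0.1, -0.8]
gripper_width: 63.4
```

```bash
python3 - <<'E'
from h import *
o=bot.get_obs();R0=R.from_quat(o["tcp_rot"]).as_matrix();print(o["position"],o["joints"].round(2),o["gripper_width"])
print("rv",R0.T@[0,0,40.0])
P=np.array([0,0,275.])+np.r_[np.array([.928,.371])*500,0]; P0=o["position"]
# arc waypoints at fractions
a0=np.degrees(np.arctan2(P0[1],P0[0]));r0=np.hypot(P0[0],P0[1]);print(a0,r0)
for k in (5,15,25,35,40):
    fr=k/40;a=np.radians(a0+fr*(21.8-a0));rr=r0+fr*(500-r0);q=np.array([rr*np.cos(a),rr*np.sin(a),275]);print(k,(R0.T@(q-P0)).round(0),(R0.T@[0,0,k]).round(1))
E
```

```text
[ 493.84130496 -158.26353788  272.09754815] [-0.49 -0.25 -0.7   0.52  0.1  -0.15] 63.391105800650884
rv [ -0.12767028  22.9134048  -32.78657623]
-17.769328957166255 518.5813165868033
5 [44. -2. -5.] [-0.   2.9 -4.1]
15 [131. -18. -17.] [ -0.    8.6 -12.3]
25 [212. -46. -36.] [ -0.1  14.3 -20.5]
35 [285. -85. -64.] [ -0.1  20.  -28.7]
40 [ 318. -107.  -80.] [ -0.1  22.9 -32.8]
```

jog_arm:
  moves: [22,-1,-2,0,1.5,-2,0.4,62,-5,-7,0,4,-5.7,0.4,105,-12,-12,0,6.9,-9.8,0.4,150,-23,-21,0,9.8,-14,0.4,190,-37,-31,0,12.6,-18,0.4,230,-55,-42,0,15.6,-22.3,0.4,265,-74,-56,0,18.3,-26.2,0.4,295,-91,-69,0,20.8,-29.8,0.4,312,-103,-77,-0.1,22.4,-32,0.4,318,-107,-80,-0.1,22.9,-32.8,0.4]

```text
clock: 6.45
position: [462.9, 186.7, 272.8]
tcp_rot: [0.531, 0.793, 0.247, 0.167]
ft_force: [0.6, 0.6, -0.9]
gripper_width: 63.7
```

```bash
python3 - <<'E'
from h import *
o=bot.get_obs();R0=R.from_quat(o["tcp_rot"]).as_matrix();print(o["position"],o["joints"].round(2),o["gripper_width"])
z=R0[:,2];print("tilt",np.degrees(np.arccos(-z[2])),"az",np.degrees(np.arctan2(z[1],z[0])), "jaw x",R0[:,0])
f=optics.grab_frame("wrist");T=wristT(f,o)
cv2.imwrite("pics/w5.png",f["image"][:,:,::-1])
print(proj(f,[609,243,250],T))
for c in [[728.7,169],[517.5,135],[468,413]]:print(proj(f,c+[12],T))
E
```

```text
[462.8907482  186.66623993 272.81202595] [ 0.18 -0.29 -0.72  0.54  0.11 -0.17] 63.67967704205371
tilt 34.6691401332375 az 22.0848217551857 jaw x [-0.37961932  0.92513879 -0.00272049]
(np.float64(315.8246865214874), np.float64(326.4342135860011))
(np.float64(240.59729510466417), np.float64(183.74102625842278))
(np.float64(252.51177749884005), np.float64(44.931942129039555))
(np.float64(501.6062605997895), np.float64(96.30138394768346))
```

View pics/w5.png

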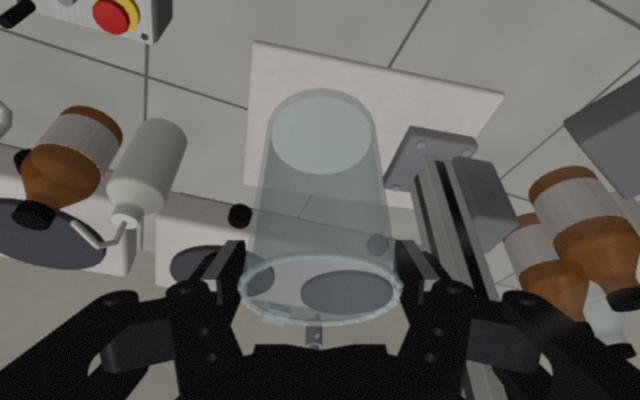

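```bash
python3 - <<'E'
from h import *
o=bot.get_obs();R0=R.from_quat(o["tcp_rot"]).as_matrix()
f=optics.grab_frame("wrist");T=wristT(f,o)
crop(f["image"],225,20,535,230,2.5,"pics/w5c.png")
C=[onz(f,*c,12,T) for c in [(245.5,183),(254,41),(503.5,95.5)]]
for c in C:print(c.round(1))
print(np.linalg.norm(C[0]-C[1]),np.linalg.norm(C[1]-C[2]))
e=C[0]-C[1];g=C[2]-C[1];print(np.degrees(np.arctan2(e[1],e[0])),np.degrees(np.arctan2(-g[0],g[1])))
y=np.radians(9.6);ex=np.array([np.cos(y),np.sin(y)]);ey=np.array([-ex[1],ex[0]])
print("from C1",C[1][:2]+110*ex+90*ey,"from C0",C[0][:2]-110*ex+90*ey,"C2",C[2][:2]+110*ex-200*ey)
E
```

```text
[725.6 175.3  12. ]
[513.7 135.4  12. ]
[467.1 414.7  12. ]
215.62171713492336 283.15926642404276
10.668050778009897 9.46797105686238
from C1 [607.16964041 242.46694118] from C0 [602.14546137 245.69342087] C2 [608.95394342 235.83007943]
```

View pics/w5c.png

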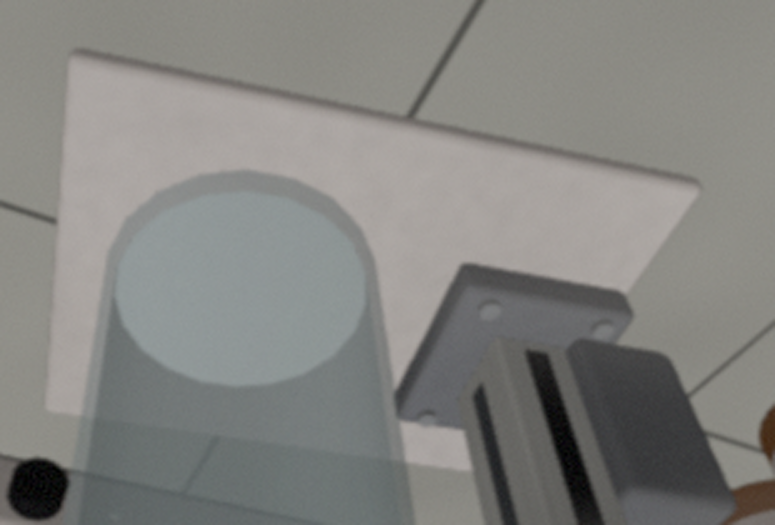

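```bash
python3 - <<'E'
from h import *
T=optics.grab_frame("top");S=optics.grab_frame("scene")
crop(T["image"],60,70,300,310,2.5,"pics/t3.png")
o1,d1=ray(T,220,275);o2,d2=ray(S,362,161)
A=np.c_[d1,-d2];k=np.linalg.lstsq(A,o2-o1,rcond=None)[0];print("red knob tri",o1+k[0]*d1,o2+k[1]*d2)
o=bot.get_obs();R0=R.from_quat(o["tcp_rot"]).as_matrix();P=o["position"]
az=np.radians(22.);r=np.array([np.cos(az),np.sin(az)])
# beaker axis offset -2.6 along tool azimuth
for b,z in [(80,103),(0,103),(0,92)]:
    q=np.r_[np.array([608,242])+(2.6-b)*r,z];print(b,z,q.round(1),(R0.T@(q-P)).round(1))
E
```

```text
red knob tri [314.52319892 156.62596563 157.1658071 ] [318.17444371 163.48390345 158.61435218]
80 103 [536.2 213.  103. ] [ 1.00e-01 -3.51e+01  1.85e+02]
0 103 [610.4 243.  103. ] [1.000e-01 3.060e+01 2.307e+02]
0 92 [610.4 243.   92. ] [1.000e-01 2.430e+01 2.397e+02]
```

View pics/t3.png

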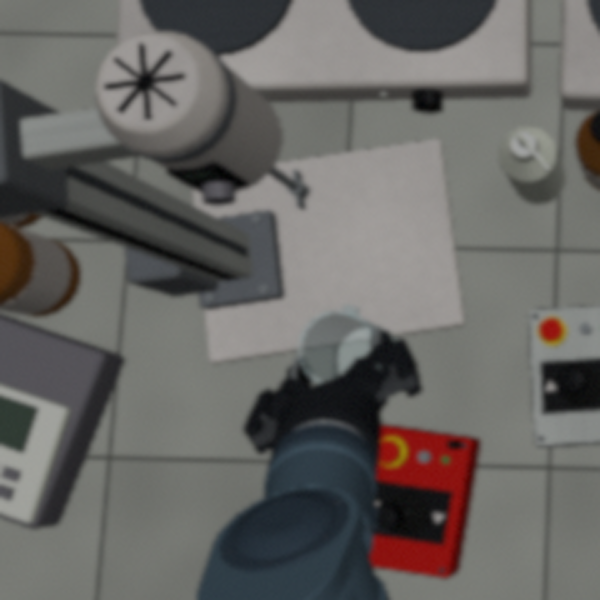

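jog_arm:
  moves: [0,-3,15,0,0,0,0.4,0,-9,45,0,0,0,0.4,0,-15,80,0,0,0,0.4,0,-22,115,0,0,0,0.4,0,-28,145,0,0,0,0.4,0,-32,170,0,0,0,0.4,0,-35,182,0,0,0,0.4,0,-35,185,0,0,0,0.4,0,-35,185,0,0,0,0.4]

```text
clock: 7.55
position: [536.8, 212.9, 103.8]
tcp_rot: [0.533, 0.791, 0.248, 0.169]
ft_force: [-0.3, -0.2, -1.3]
gripper_width: 63.2
```

```bash
python3 - <<'E'
from h import *
o=bot.get_obs();print(o["position"],o["joints"].round(2),o["gripper_width"],o["ft_force"])
f=optics.grab_frame("wrist");T=wristT(f,o)
R0=R.from_quat(o["tcp_rot"]).as_matrix();z=R0[:,2];print("tilt",np.degrees(np.arccos(-z[2])))
cv2.imwrite("pics/w6.png",f["image"][:,:,::-1])
f=optics.grab_frame("scene");crop(f["image"],340,100,540,280,3.3,"pics/s6.png")
E
```

```text
[536.80074962 212.94939855 103.80004827] [ 0.22  0.09 -0.9  -0.03  0.09 -0.14] 63.157879817746746 [-0.34700855 -0.2309282  -1.28807145]
tilt 34.883497732605036
```

View pics/w6.png

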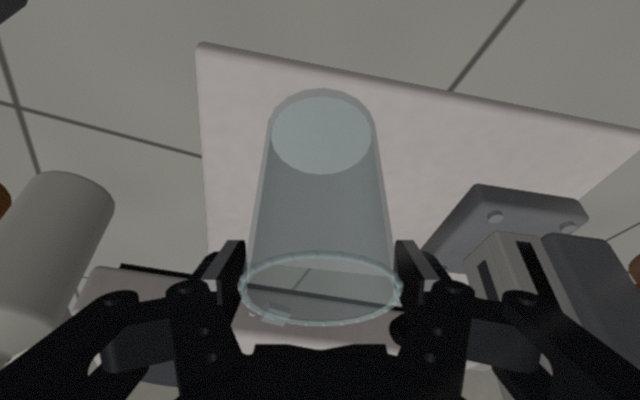

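View pics/s6.png

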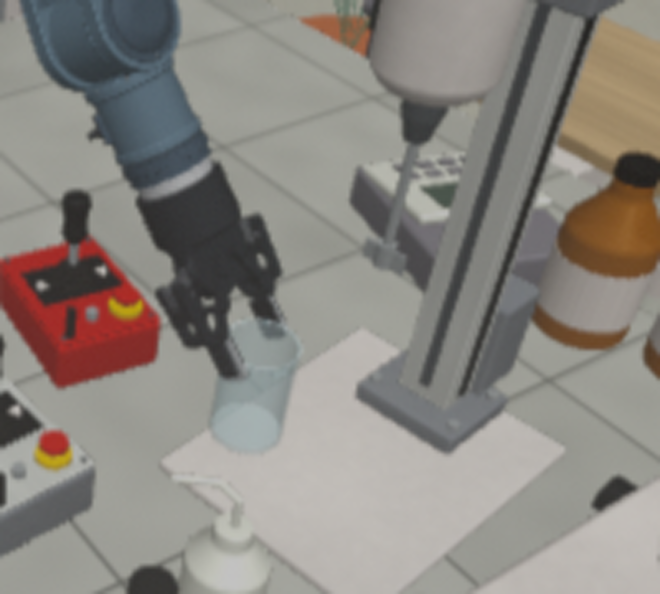

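```bash
python3 - <<'E'
from h import *
o=bot.get_obs();R0=R.from_quat(o["tcp_rot"]).as_matrix();P=o["position"]
f=optics.grab_frame("wrist");T=wristT(f,o)
# two edges
L=[onz(f,*c,12,T) for c in [(300,66.5),(600,124.5),(199,85),(206,205)]]
for l in L:print(l.round(1))
a=L[1]-L[0];b=L[3]-L[2];print(np.degrees(np.arctan2(-a[0],a[1])),np.degrees(np.arctan2(b[1],b[0])))
c=cv2.Canny(cv2.cvtColor(f["image"],cv2.COLOR_RGB2GRAY),40,100);
for u in (300,450,600):print(u,np.where(c[20:160,u])[0]+20)
for v in (85,150,205):print(v,np.where(c[v,150:260])[0]+150)
S=optics.grab_frame("scene");t=lambda x,y:(340+x/3.3,100+y/3.3)
print("bottom sc",onz(S,*t(247,427),24+3))
for zz in (244,250): print(onz(S,*t(385,255),zz), onz(optics.grab_frame("top"),179.5,145,zz))
E
```

```text
[506. 189.  12.]
[472.  376.4  12. ]
[538.3 139.7  12. ]
[648.6 158.7  12. ]
10.291169551951176 9.787198631353798
300 [58 91]
450 [82 83 88]
600 [119]
85 []
150 [178 179 180 181 191 192 193 194]
205 [205 254 259]
bottom sc [535.29689213 213.80772202  27.        ]
[600.24694184 252.42565242 244.        ] [611.24465332 243.83468218 244.        ]
[605.64930493 245.43569658 250.        ] [609.7737338  241.64313537 250.        ]
```

```bash
python3 - <<'E'
from h import *
o=bot.get_obs();R0=R.from_quat(o["tcp_rot"]).as_matrix();P=o["position"]
az=np.radians(22.);r=np.array([np.cos(az),np.sin(az)])
for b,z in [(40,103),(0,103),(0,95),(0,91)]:
    q=np.r_[np.array([608,242.5])+(2.4-b)*r,z];print(b,z,q.round(1),(R0.T@(q-P)).round(1))
E
```

```text
40 103 [573.1 228.4 103. ] [-0.1 30.5 24.4]
0 103 [610.2 243.4 103. ] [-0.2 63.2 47.3]
0 95 [610.2 243.4  95. ] [-0.1 58.6 53.9]
0 91 [610.2 243.4  91. ] [-0.1 56.3 57.2]
```

jog_arm:
  moves: [0,6,5,0,0,0,0.4,0,14,11,0,0,0,0.4,0,24,19,0,0,0,0.4,0,35,27,0,0,0,0.4,0,45,34,0,0,0,0.4,0,54,41,0,0,0,0.4,0,60,45,0,0,0,0.4,0,63,47,0,0,0,0.4,0,63,47,0,0,0,0.4,0,63,47,0,0,0,0.4]

```text
clock: 8.85
position: [608.7, 243.3, 101.5]
tcp_rot: [0.532, 0.792, 0.248, 0.169]
ft_force: [-0.2, 0.2, -2.1]
gripper_width: 63.4
```

```bash
python3 - <<'E'
from h import *
o=bot.get_obs();R0=R.from_quat(o["tcp_rot"]).as_matrix();print(o["position"],o["joints"].round(2),o["gripper_width"],o["ft_force"],np.degrees(np.arccos(-R0[2,2])))
f=optics.grab_frame("wrist");cv2.imwrite("pics/w7.png",f["image"][:,:,::-1])
f=optics.grab_frame("scene");crop(f["image"],380,80,530,260,3.3,"pics/s7.png")
f=optics.grab_frame("top");crop(f["image"],120,90,270,240,3.9,"pics/t7.png")
world([0,0,-10])
E
```

```text
[608.69150104 243.26592982 101.46934849] [ 0.25  0.24 -0.73  0.    0.08 -0.12] 63.391673354893335 [-0.17121577  0.17241383 -2.10269714] 34.89079958148207
shift [ 0.  -5.7  8.2]
```

View pics/s7.png

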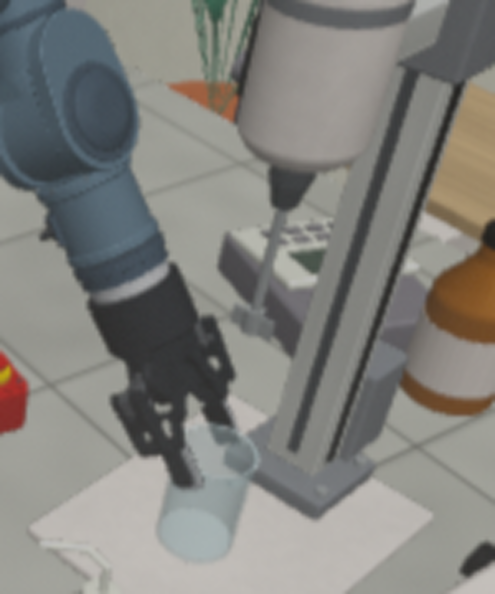

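View pics/t7.png

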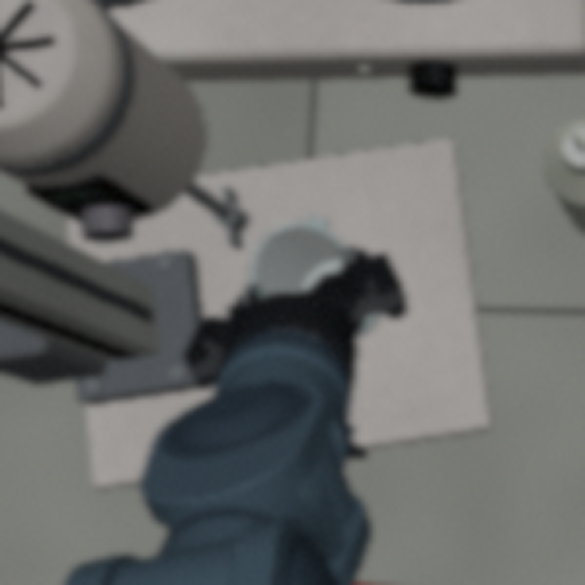

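```bash
python3 - <<'E'
from h import *
f=optics.grab_frame("scene");crop(f["image"],435,110,495,190,8,"pics/s8.png")
f=optics.grab_frame("top");crop(f["image"],155,120,195,160,12,"pics/t8.png")
E
```

```text
(no output)
```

View pics/s8.png

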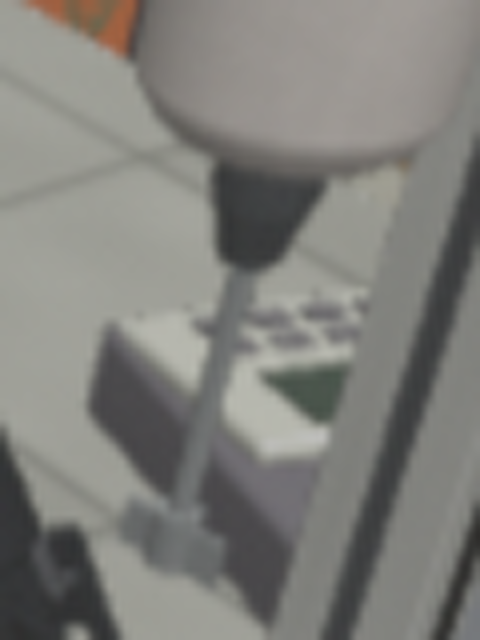

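View pics/t8.png

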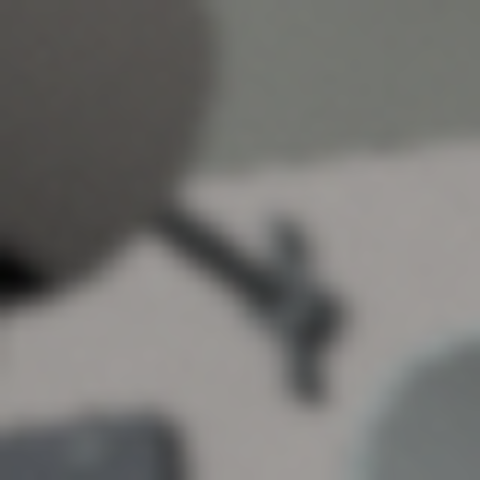

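```bash
python3 - <<'E'
from h import *
from scipy.optimize import least_squares
S=optics.grab_frame("scene");T=optics.grab_frame("top")
s=lambda x,y:np.array((435+x/8-.0,110+y/8));t=lambda x,y:np.array((155+x/12,120+y/12))
obs=[(S,s(172,568),0),(S,s(181,537),8),(S,s(248,262),108),(T,t(300,308),8)]
def line(f,uv1,uv2,p0,p1): pass
def res(q):
    r=[]
    for f,uv,dz in obs: r+=list(np.array(proj(f,[q[0],q[1],q[2]+dz]))-uv)
    # shaft line in top: pixel (200,235) lies on line
    a=np.array(proj(T,[q[0],q[1],q[2]+16]));b=np.array(proj(T,[q[0],q[1],q[2]+70]));d=(b-a)/np.linalg.norm(b-a);e=t(205,245)-a;r.append(d[0]*e[1]-d[1]*e[0])
    return r
k=least_squares(res,[608,242,245]);print(k.x,np.round(k.fun,1))
E
```

```text
[609.04883706 242.14241882 243.01678435] [-0.4 -0.3 -0.9  0.9  0.2 -0.3 -0.9 -0.5 -0.1]
```

```bash
python3 - <<'E'
from h import *
for z in (-5,-8.5,-10.5):world([2,-.3,z])
E
```

```text
shift [-1.  -1.4  5.1]
shift [-1.  -3.4  8. ]
shift [-1.  -4.6  9.6]
```

jog_arm:
  moves: [-0.5,-0.5,2.5,0,0,0,0.4,-1,-1.4,5,0,0,0,0.4,-1,-2.4,6.5,0,0,0,0.4,-1,-3.4,8,0,0,0,0.4,-1,-4,8.8,0,0,0,0.4,-1,-4.6,9.6,0,0,0,0.4,-1,-4.6,9.6,0,0,0,0.4,-1,-4.6,9.6,0,0,0,0.4]

```text
clock: 10.0
position: [611.3, 243.1, 91.4]
tcp_rot: [0.532, 0.792, 0.248, 0.169]
ft_force: [0.5, -0.4, -0.2]
gripper_width: 63.5
```

```bash
python3 - <<'E'
from h import *
o=bot.get_obs();R0=R.from_quat(o["tcp_rot"]).as_matrix();print(o["position"],o["gripper_width"],o["ft_force"],np.degrees(np.arccos(-R0[2,2])))
E
```

```text
[611.25476823 243.10593286  91.36037116] 63.453575782267265 [ 0.52612282 -0.38607488 -0.17339812] 34.9436686587338
```

jog_arm:
  moves: [0,-0.4,0.5,0,0,0,0.4,0,-0.4,0.5,0,0,0,0.4,0,-0.4,0.5,0,0,0,0.75,0,-0.4,0.5,0,0,0,0.8,0,-0.4,0.5,0,0,0,0.85,0,-0.4,0.5,0,0,0,0.9,0,-0.4,0.5,0,0,0,1,0,-0.4,0.5,0,0,0,1,0,-0.4,0.5,0,0,0,1]

```text
clock: 10.9
position: [611.2, 243.1, 90.7]
tcp_rot: [0.532, 0.792, 0.248, 0.169]
ft_force: [0.0, 0.0, 0.2]
gripper_width: 85.4
```

```bash
python3 - <<'E'
from h import *
o=bot.get_obs();R0=R.from_quat(o["tcp_rot"]).as_matrix();print(o["position"],o["gripper_width"],o["ft_force"],np.degrees(np.arccos(-R0[2,2])))
f=optics.grab_frame("wrist");T=wristT(f,o);cv2.imwrite("pics/w9.png",f["image"][:,:,::-1])
for z in (12,112):print(proj(f,[609,242.2,z],T))
f=optics.grab_frame("scene");crop(f["image"],380,80,530,260,3.3,"pics/s9.png")
E
```

```text
[611.21965329 243.09695722  90.72105751] 85.426017756299 [0.01878075 0.02200336 0.17953732] 34.94402106390028
(np.float64(319.9577381505927), np.float64(135.3580707220653))
(np.float64(319.27959188729477), np.float64(295.2937856209029))
```

View pics/w9.png

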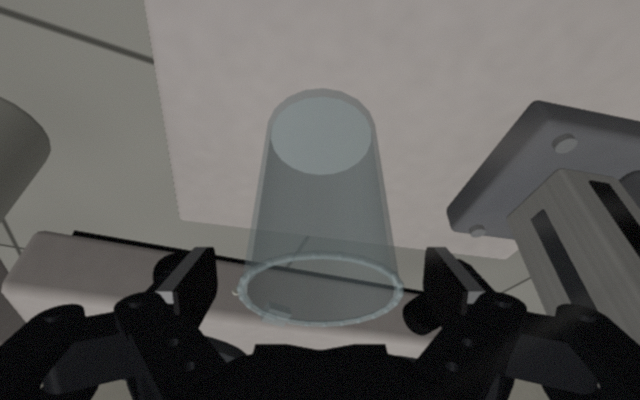

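View pics/s9.png

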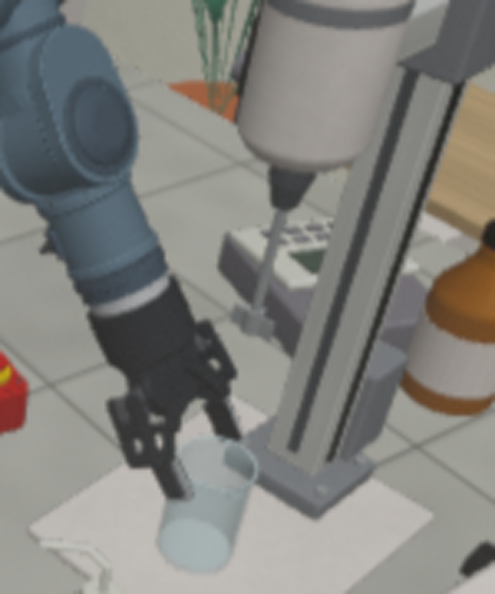

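jog_arm:
  moves: [0,0,-8,0,0,0,1,0,0,-20,0,0,0,1,0,0,-40,0,0,0,1,0,0,-70,0,0,0,1,0,0,-105,0,0,0,1,0,0,-145,0,0,0,1,0,0,-175,0,0,0,1,0,0,-190,0,0,0,1,0,0,-190,0,0,0,1]

```text
clock: 11.9
position: [510.5, 202.6, 250.4]
tcp_rot: [0.532, 0.791, 0.25, 0.171]
ft_force: [0.7, -0.4, 0.5]
gripper_width: 85.3
```

```bash
python3 - <<'E'
from h import *
o=bot.get_obs();R0=R.from_quat(o["tcp_rot"]).as_matrix();print(o["position"],o["joints"].round(2),o["gripper_width"],o["ft_force"])
f=optics.grab_frame("scene");crop(f["image"],380,80,530,260,3.3,"pics/s10.png")
S=f;
f=optics.grab_frame("top");crop(f["image"],140,110,240,210,6,"pics/t10.png")
f=optics.grab_frame("wrist");T=wristT(f,o);cv2.imwrite("pics/w10.png",f["image"][:,:,::-1])
for z in (12,112):print(proj(f,[609,242.2,z],T))
E
```

```text
[510.53109716 202.61172836 250.37286171] [ 0.21 -0.17 -0.7   0.43  0.1  -0.15] 85.34083980766805 [ 0.68643395 -0.36227633  0.46003396]
(np.float64(320.2593190376646), np.float64(116.90506104326353))
(np.float64(319.91505781457346), np.float64(182.52896471473065))
```

View pics/w10.png

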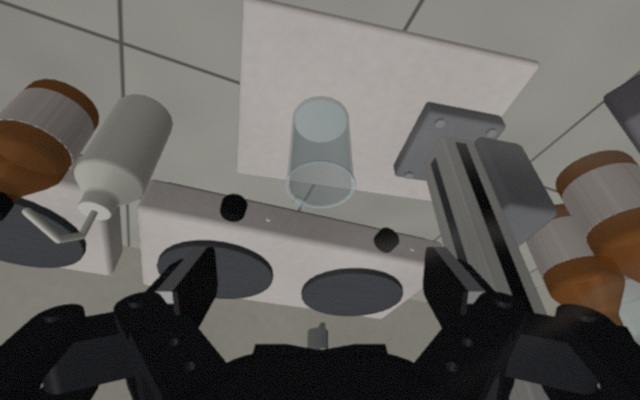

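View pics/s10.png

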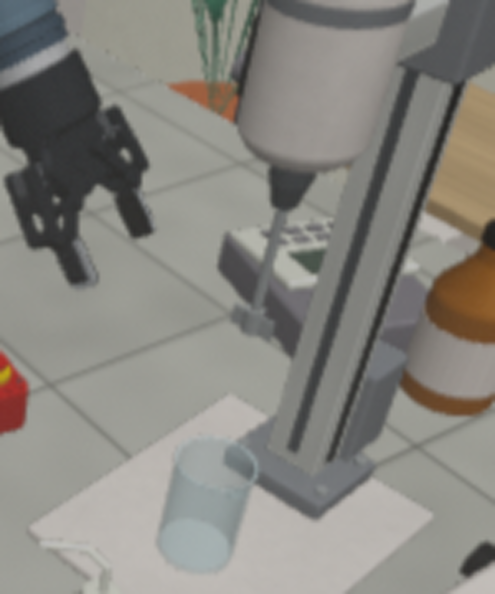

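View pics/t10.png

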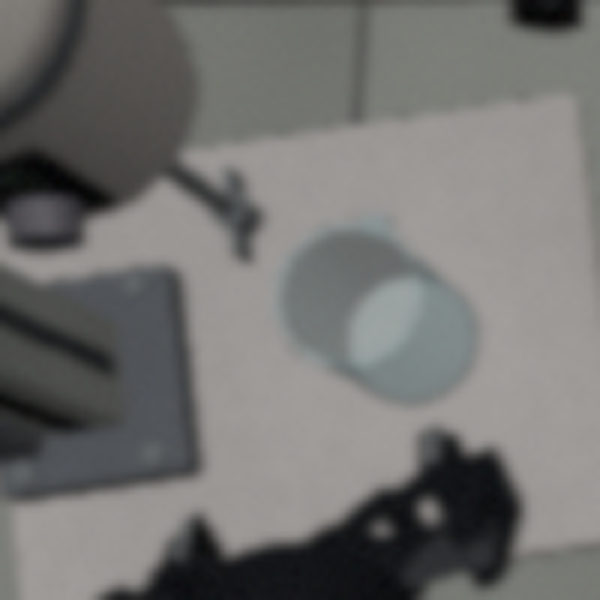

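```bash
python3 - <<'E'
from h import *
S=optics.grab_frame("scene");T=optics.grab_frame("top")
s=lambda x,y:(380+x/3.3,80+y/3.3);t=lambda x,y:(140+x/6,110+y/6)
print(onz(T,*t(350,297),112),onz(T,*t(413,341),13))
print(onz(S,*s(216,463),112),onz(S,*s(197,545),14))
o=bot.get_obs()
# knob pre pose : vertical, tool x along box y. options
y=4.5
go([446.5,-5,215],ori(y,0),0)
E
```

```text
[605.99023467 240.3472991  112.        ] [606.14388143 240.50386225  13.        ]
[610.14481553 240.55308271 112.        ] [610.36430984 243.95374606  14.        ]
target tcp [446.5  -5.  218. ] shift [-168.4 -127.9  -55.4] turn [34.56 -5.17 17.13]
```

```bash
python3 - <<'E'
from h import *
go([446.5,-5,245],ori(4.5,0),0)
E
```

```text
target tcp [446.5  -5.  248. ] shift [-168.5 -110.8  -80.1] turn [34.56 -5.17 17.13]
```

jog_arm:
  moves: [-25,-15,-12,5,-0.7,2.5,1,-60,-39,-28,12,-1.8,6,1,-100,-66,-47,20,-3,10,1,-140,-92,-66,28,-4.2,14,1,-160,-105,-76,33,-5,16.4,1,-168,-111,-80,34.6,-5.2,17.1,1,-168,-111,-80,34.6,-5.2,17.1,1,-168,-111,-80,34.6,-5.2,17.1,1,-168,-111,-80,34.6,-5.2,17.1,1]

```text
clock: 13.05
position: [446.1, -3.4, 248.7]
tcp_rot: [0.678, 0.735, 0.001, 0.001]
ft_force: [-0.4, 0.3, 0.4]
gripper_width: 85.6
```

```bash
python3 - <<'E'
from h import *
o=bot.get_obs();R0=R.from_quat(o["tcp_rot"]).as_matrix();print(o["position"],o["joints"].round(2),R0.round(3).tolist())
f=optics.grab_frame("wrist");T=wristT(f,o);cv2.imwrite("pics/w11.png",f["image"][:,:,::-1])
for z in (58,106,133,159):print(proj(f,[446.5,-5,z],T))
go([446.5,-5,128],ori(4.5,0),0)
E
```

```text
[446.05212188  -3.37325986 248.73603682] [-0.15  0.11 -0.22  1.24  0.   -0.23] [[-0.081, 0.997, 0.002], [0.997, 0.081, 0.0], [0.0, 0.002, -1.0]]
(np.float64(317.9574866448201), np.float64(172.74512925381362))
(np.float64(317.69300169776244), np.float64(183.68781868483052))
(np.float64(317.50394490354), np.float64(191.50977531039473))
(np.float64(317.28344567672286), np.float64(200.632617973774))
target tcp [446.5  -5.  131. ] shift [ -1.6   0.  118. ] turn [0.14 0.01 0.13]
```

View pics/w11.png

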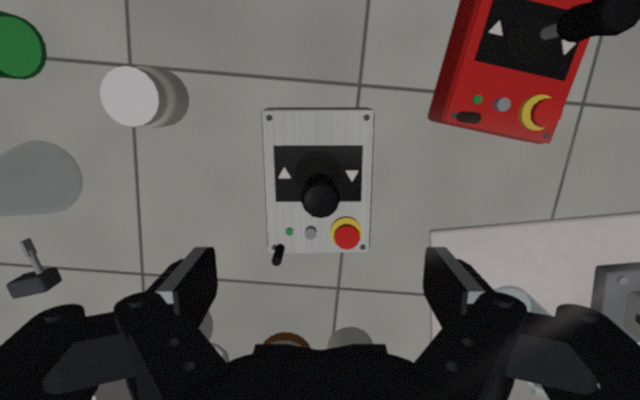

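jog_arm:
  moves: [0,0,15,0,0,0,1,0,0,45,0,0,0,1,0,0,75,0,0,0,1,0,0,98,0,0,0,1,0,0,112,0,0,0,0.8,0,0,118,0,0,0,0.62,0,0,118,0,0,0,0.62,0,0,118,0,0,0,0.62,0,0,118,0,0,0,0.62]

```text
clock: 14.0
position: [447.8, -4.5, 132.2]
tcp_rot: [0.679, 0.735, 0.001, 0.002]
ft_force: [0.6, 0.1, 1.1]
gripper_width: 52.9
```

```bash
python3 - <<'E'
from h import *
o=bot.get_obs();R0=R.from_quat(o["tcp_rot"]).as_matrix();print(o["position"],o["gripper_width"],o["ft_force"])
f=optics.grab_frame("wrist");T=wristT(f,o);cv2.imwrite("pics/w12.png",f["image"][:,:,::-1])
f=optics.grab_frame("scene");crop(f["image"],280,130,430,280,4,"pics/s12.png")
E
```

```text
[447.79823798  -4.51583229 132.17378901] 52.896874311021065 [0.56009097 0.14699172 1.14248767]
```

View pics/w12.png

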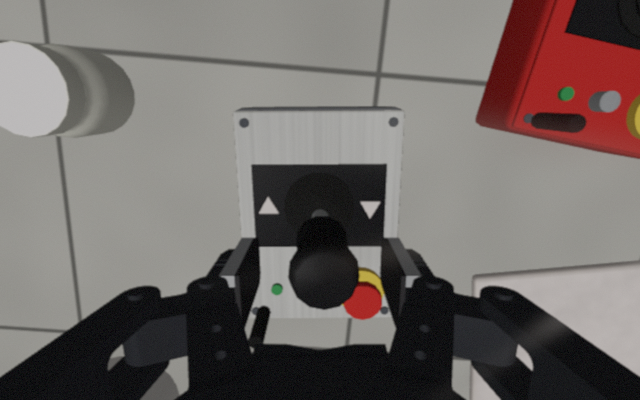

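View pics/s12.png

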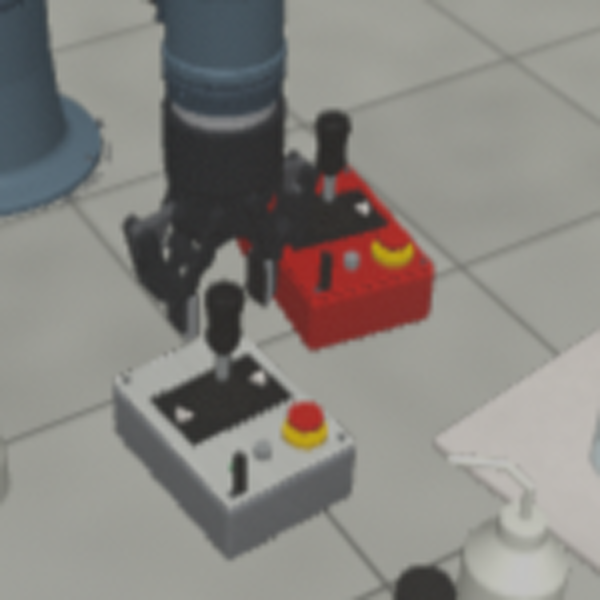

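```bash
python3 - <<'E'
from h import *
o=bot.get_obs()
f=optics.grab_frame("wrist");T=wristT(f,o);S=optics.grab_frame("scene")
print(onz(f,322,270,159,T),onz(f,322,276,159,T), "panel holes",[onz(f,*c,58,T).round(1) for c in [(243,122),(393,122),(384,310),(257,310)]])
for z in (110,116,122,133,159):
    for yy in (-31,22):
        u,v=proj(S,[447.8-.08*0,-4.5+yy+4.5,z]);print(z,yy,(u-280)*4,(v-130)*4)
for z in (106,133,159):u,v=proj(S,[447.8,-4,z]);print("knob",z,(u-280)*4,(v-130)*4)
E
```

```text
[441.64767204  -4.19151065 159.        ] [444.1069412   -3.99457224 159.        ] panel holes [array([397. , -56.2,  58. ]), array([389.7,  36.3,  58. ]), array([521.5,  47.5,  58. ]), array([528.7, -43.5,  58. ])]
110 -31 188.9209434194056 355.8512059738799
110 22 255.83810312057471 330.1508107387382
116 -31 188.83679525548564 349.34063342835316
116 22 256.0074086172774 323.66583086666094
122 -31 188.7519990171968 342.779919144773
122 22 256.1779934428987 317.13184831925093
133 -31 188.59483103094794 330.61977769141595
133 22 256.49410344961984 305.023753361472
159 -31 188.21430692549006 301.17849604608455
159 22 257.2590958834792 275.7219254085253
knob 106 223.29537391168424 346.9418723447352
knob 133 223.5103213039704 317.45766701356365
knob 159 223.72444802969858 288.0860320236511
```

```bash
cat >> h.py <<'E'
def headz(show=False,A=(609,242.2)):
    S=optics.grab_frame("scene");g=cv2.cvtColor(S["image"],cv2.COLOR_RGB2GRAY).astype(np.float32)
    zs=np.arange(100,420,1.0);uv=np.array([proj(S,[A[0],A[1],z]) for z in zs],np.float32)
    pr=cv2.remap(g,uv[:,:1],uv[:,1:],cv2.INTER_LINEAR).ravel()
    dark=pr<85
    # longest dark run
    best=(0,0,0);i=0
    while i<len(zs):
        if dark[i]:
            j=i
            while j<len(zs) and dark[j]:j+=1
            if j-i>best[0]:best=(j-i,zs[i],zs[j-1])
            i=j
        else:i+=1
    print("clock",bot.get_obs()["clock"],"dark run",best,"head~",best[1]-108)
    if show:print([(int(z),int(p)) for z,p in zip(zs[::6],pr[::6])])
    return S
E
python3 - <<'E'
from h import *
headz(True)
E
```

```text
clock 14.25 dark run (31, np.float64(349.0), np.float64(379.0)) head~ 241.0
[(100, 165), (106, 165), (112, 164), (118, 164), (124, 163), (130, 164), (136, 169), (142, 180), (148, 182), (154, 182), (160, 184), (166, 184), (172, 184), (178, 183), (184, 163), (190, 160), (196, 160), (202, 160), (208, 158), (214, 157), (220, 156), (226, 156), (232, 157), (238, 151), (244, 117), (250, 112), (256, 112), (262, 122), (268, 111), (274, 109), (280, 107), (286, 112), (292, 111), (298, 114), (304, 122), (310, 123), (316, 123), (322, 115), (328, 117), (334, 111), (340, 115), (346, 111), (352, 64), (358, 60), (364, 62), (370, 66), (376, 69), (382, 99), (388, 135), (394, 150), (400, 151), (406, 151), (412, 151), (418, 150)]
```

jog_arm:
  moves: [0,0,4,0,0,0,0.62,0,0,8,0,0,0,0.62]

```text
clock: 14.45
position: [447.1, -4.6, 122.9]
tcp_rot: [0.679, 0.734, 0.001, 0.001]
ft_force: [0.4, 0.1, -0.5]
gripper_width: 53.0
```

jog_arm:
  moves: [-6,0,0,0,0,0,0.62,-12,0,0,0,0,0,0.62,-18,0,0,0,0,0,0.62,-24,0,0,0,0,0,0.62,-28,0,0,0,0,0,0.62,-30,0,0,0,0,0,0.62,-30,0,0,0,0,0,0.62]

```text
clock: 15.15
position: [449.2, -33.4, 123.2]
tcp_rot: [0.679, 0.734, 0.002, -0.0]
ft_force: [-0.2, 6.4, 2.4]
gripper_width: 52.8
```

```bash
python3 - <<'E'
from h import *
S=headz();crop(S["image"],280,130,430,280,4,"pics/s13.png")
print(bot.get_obs()["ft_force"],bot.get_obs()["position"],bot.get_obs()["gripper_width"])
E
```

```text
clock 15.2 dark run (30, np.float64(348.0), np.float64(377.0)) head~ 240.0
[-0.25950615  6.00181994  2.26899698] [449.21611086 -33.32510978 123.1662036 ] 52.807025772022286
```

View pics/s13.png

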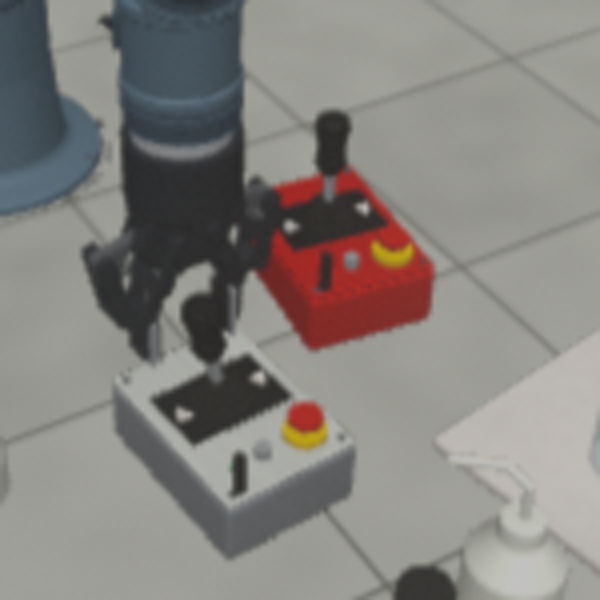

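jog_arm:
  moves: [-5,0,0,0,0,0,0.62,-10,0,0,0,0,0,0.62,-10,0,0,0,0,0,0.62,-10,0,0,0,0,0,0.62,-10,0,0,0,0,0,0.62,-10,0,0,0,0,0,0.62,-10,0,0,0,0,0,0.62,-10,0,0,0,0,0,0.62,-10,0,0,0,0,0,0.62,-10,0,0,0,0,0,0.62]

```text
clock: 16.2
position: [449.8, -41.7, 122.7]
tcp_rot: [0.678, 0.735, 0.003, -0.002]
ft_force: [0.7, 10.3, -0.8]
gripper_width: 52.8
```

```bash
python3 - <<'E'
from h import *
S=headz();print(bot.get_obs()["ft_force"])
E
```

```text
clock 16.25 dark run (30, np.float64(332.0), np.float64(361.0)) head~ 224.0
[ 0.96484045 10.1574633  -0.49079254]
```

jog_arm:
  moves: [0,0,0,0,0,0,0.62,0,0,0,0,0,0,0.62,0,0,0,0,0,0,0.62,0,0,0,0,0,0,0.62,0,0,0,0,0,0,0.62,0,0,0,0,0,0,0.62,0,0,0,0,0,0,0.62,0,0,0,0,0,0,0.62,0,0,0,0,0,0,0.62,0,0,0,0,0,0,0.62]

```text
clock: 17.25
position: [449.8, -41.8, 122.7]
tcp_rot: [0.678, 0.735, 0.003, -0.002]
ft_force: [0.4, 11.1, -0.5]
gripper_width: 53.2
```

```bash
python3 - <<'E'
from h import *
S=headz();print(bot.get_obs()["ft_force"])
E
```

```text
clock 17.3 dark run (29, np.float64(312.0), np.float64(340.0)) head~ 204.0
[ 0.48034915  9.76374651 -0.59547783]
```

jog_arm:
  moves: [0,0,0,0,0,0,0.62,0,0,0,0,0,0,0.62,0,0,0,0,0,0,0.62,0,0,0,0,0,0,0.62,0,0,0,0,0,0,0.62,0,0,0,0,0,0,0.62,0,0,0,0,0,0,0.62,0,0,0,0,0,0,0.62,0,0,0,0,0,0,0.62,0,0,0,0,0,0,0.62]

```text
clock: 18.3
position: [449.8, -41.8, 122.7]
tcp_rot: [0.678, 0.735, 0.003, -0.002]
ft_force: [0.8, 9.5, -1.1]
gripper_width: 53.1
```

jog_arm:
  moves: [0,0,0,0,0,0,0.62,0,0,0,0,0,0,0.62,0,0,0,0,0,0,0.62,0,0,0,0,0,0,0.62,0,0,0,0,0,0,0.62,0,0,0,0,0,0,0.62,0,0,0,0,0,0,0.62,0,0,0,0,0,0,0.62,0,0,0,0,0,0,0.62,0,0,0,0,0,0,0.62]

```text
clock: 19.3
position: [449.8, -41.8, 122.7]
tcp_rot: [0.678, 0.735, 0.003, -0.002]
ft_force: [0.1, 9.6, -1.3]
gripper_width: 53.1
```

jog_arm:
  moves: [0,0,0,0,0,0,0.62,0,0,0,0,0,0,0.62,0,0,0,0,0,0,0.62,0,0,0,0,0,0,0.62,0,0,0,0,0,0,0.62,0,0,0,0,0,0,0.62,0,0,0,0,0,0,0.62,0,0,0,0,0,0,0.62,0,0,0,0,0,0,0.62,0,0,0,0,0,0,0.62]

```text
clock: 20.3
position: [449.8, -41.9, 122.7]
tcp_rot: [0.678, 0.735, 0.003, -0.002]
ft_force: [1.0, 10.8, -1.3]
gripper_width: 52.9
```

```bash
python3 - <<'E'
from h import *
S=headz();print(bot.get_obs()["ft_force"]);crop(S["image"],400,130,500,260,4.5,"pics/s14.png")
crop(optics.grab_frame("top")["image"],140,110,240,210,6,"pics/t14.png")
E
```

```text
clock 20.35 dark run (27, np.float64(253.0), np.float64(279.0)) head~ 145.0
[ 1.3477893   9.98098495 -0.74181679]
```

View pics/s14.png

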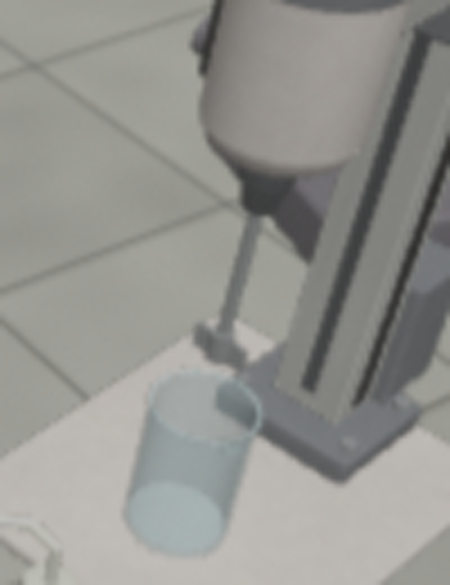

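View pics/t14.png

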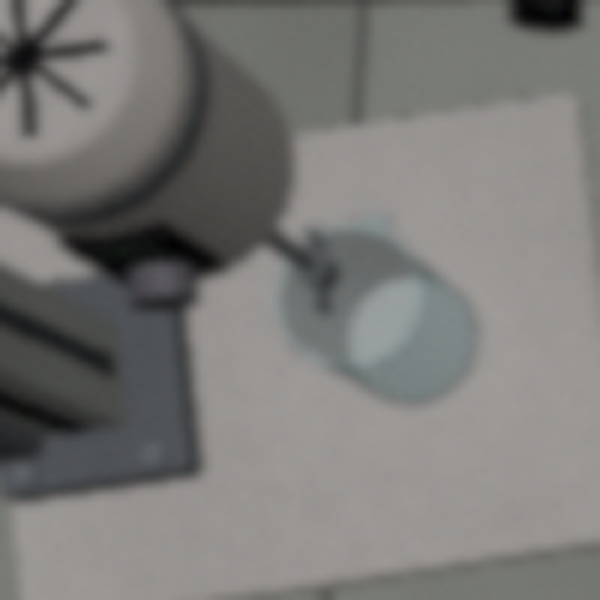

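jog_arm:
  moves: [0,0,0,0,0,0,0.62,0,0,0,0,0,0,0.62,0,0,0,0,0,0,0.62,0,0,0,0,0,0,0.62,0,0,0,0,0,0,0.62,0,0,0,0,0,0,0.62,0,0,0,0,0,0,0.62,0,0,0,0,0,0,0.62,0,0,0,0,0,0,0.62,0,0,0,0,0,0,0.62]

```text
clock: 21.4
position: [449.8, -41.9, 122.7]
tcp_rot: [0.678, 0.735, 0.003, -0.001]
ft_force: [0.2, 10.1, -1.4]
gripper_width: 53.1
```

jog_arm:
  moves: [0,0,0,0,0,0,0.62,0,0,0,0,0,0,0.62,0,0,0,0,0,0,0.62,0,0,0,0,0,0,0.62,0,0,0,0,0,0,0.62,0,0,0,0,0,0,0.62,0,0,0,0,0,0,0.62,0,0,0,0,0,0,0.62,0,0,0,0,0,0,0.62,0,0,0,0,0,0,0.62]

```text
clock: 22.4
position: [449.8, -42.0, 122.7]
tcp_rot: [0.678, 0.735, 0.003, -0.001]
ft_force: [-0.2, 9.1, -0.9]
gripper_width: 53.3
```

jog_arm:
  moves: [0,0,0,0,0,0,0.62,0,0,0,0,0,0,0.62,0,0,0,0,0,0,0.62,0,0,0,0,0,0,0.62,0,0,0,0,0,0,0.62,0,0,0,0,0,0,0.62,0,0,0,0,0,0,0.62,0,0,0,0,0,0,0.62,0,0,0,0,0,0,0.62,0,0,0,0,0,0,0.62]

```text
clock: 23.4
position: [449.8, -42.0, 122.7]
tcp_rot: [0.678, 0.735, 0.003, -0.001]
ft_force: [0.7, 9.5, -1.1]
gripper_width: 52.6
```

```bash
sed -i 's/np.arange(100,420/np.arange(20,420/' h.py; python3 - <<'E'
from h import *
S=headz(True);print(bot.get_obs()["ft_force"]);crop(S["image"],400,130,500,260,4.5,"pics/s15.png")
E
```

```text
clock 23.45 dark run (25, np.float64(193.0), np.float64(217.0)) head~ 85.0
[(20, 173), (26, 173), (32, 173), (38, 173), (44, 164), (50, 157), (56, 156), (62, 156), (68, 157), (74, 156), (80, 153), (86, 139), (92, 114), (98, 114), (104, 123), (110, 122), (116, 118), (122, 118), (128, 118), (134, 121), (140, 120), (146, 123), (152, 124), (158, 123), (164, 125), (170, 123), (176, 123), (182, 116), (188, 115), (194, 72), (200, 63), (206, 64), (212, 71), (218, 91), (224, 133), (230, 150), (236, 150), (242, 150), (248, 151), (254, 150), (260, 151), (266, 152), (272, 151), (278, 150), (284, 151), (290, 151), (296, 151), (302, 149), (308, 150), (314, 137), (320, 95), (326, 110), (332, 151), (338, 173), (344, 182), (350, 181), (356, 182), (362, 181), (368, 181), (374, 137), (380, 51), (386, 165), (392, 179), (398, 139), (404, 107), (410, 142), (416, 143)]
[ 0.21067414  8.94489773 -1.08522147]
```

View pics/s15.png

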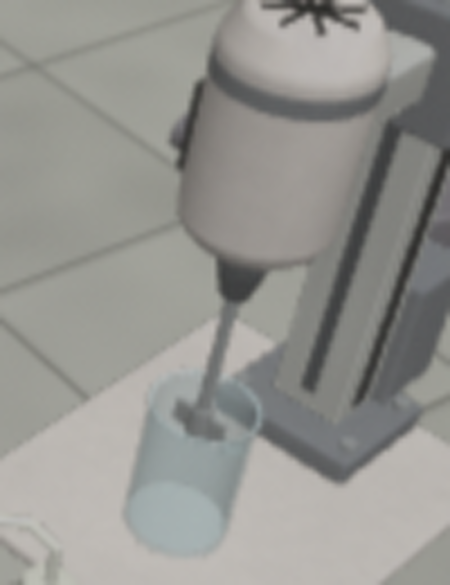

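jog_arm:
  moves: [0,0,0,0,0,0,0.62,0,0,0,0,0,0,0.62,0,0,0,0,0,0,0.62,0,0,0,0,0,0,0.62,0,0,0,0,0,0,0.62,0,0,0,0,0,0,0.62,0,0,0,0,0,0,0.62,0,0,0,0,0,0,0.62,0,0,0,0,0,0,0.62,0,0,0,0,0,0,0.62]

```text
clock: 24.45
position: [449.8, -42.0, 122.7]
tcp_rot: [0.678, 0.735, 0.003, -0.001]
ft_force: [0.4, 9.8, -1.3]
gripper_width: 53.1
```

jog_arm:
  moves: [0,0,0,0,0,0,0.62,0,0,0,0,0,0,0.62,0,0,0,0,0,0,0.62,4,0,0,0,0,0,0.62,8,0,0,0,0,0,0.62,10,0,0,0,0,0,0.62,10,0,0,0,0,0,0.62]

```text
clock: 25.15
position: [449.2, -33.3, 123.2]
tcp_rot: [0.678, 0.735, 0.002, -0.0]
ft_force: [-0.5, 5.8, 1.8]
gripper_width: 53.1
```

```bash
python3 - <<'E'
from h import *
S=headz();print(bot.get_obs()["ft_force"]);crop(S["image"],400,130,500,260,4.5,"pics/s16.png")
E
```

```text
clock 25.2 dark run (22, np.float64(161.0), np.float64(182.0)) head~ 53.0
[-0.28423192  4.66652352  1.21311031]
```

View pics/s16.png

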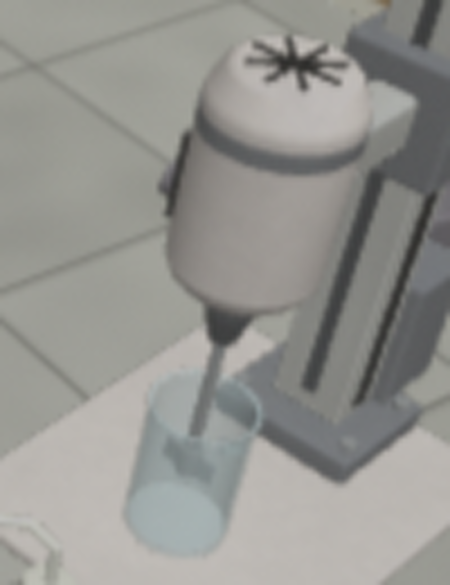

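jog_arm:
  moves: [0,0,0,0,0,0,0.62,0,0,0,0,0,0,0.62,0,0,0,0,0,0,0.62,0,0,0,0,0,0,0.62,0,0,0,0,0,0,0.62,0,0,0,0,0,0,0.62,0,0,0,0,0,0,0.62,0,0,0,0,0,0,0.62,0,0,0,0,0,0,0.62,0,0,0,0,0,0,0.62]

```text
clock: 26.2
position: [449.2, -33.5, 123.2]
tcp_rot: [0.679, 0.735, 0.002, -0.0]
ft_force: [-1.0, 4.3, 2.4]
gripper_width: 52.9
```

```bash
python3 - <<'E'
from h import *
S=headz();crop(S["image"],400,180,500,260,7,"pics/s17.png")
for h in (30,35,40,45,50): u,v=proj(S,[609,242.2,h]);print(h,(u-400)*7,(v-180)*7)
E
```

```text
clock 26.25 dark run (21, np.float64(151.0), np.float64(171.0)) head~ 43.0
30 279.54621426817374 428.08741176566105
35 281.8569892224262 419.4212678595539
40 284.1820369095874 410.7015966477719
45 286.5214899747514 401.9279006688597
50 288.8754827117876 393.0996762779274
```

View pics/s17.png

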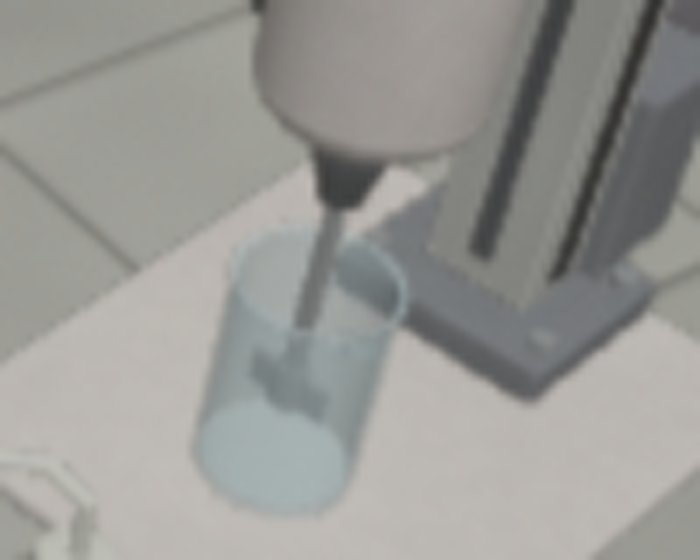

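jog_arm:
  moves: [0,0,0,0,0,0,0.62,0,0,0,0,0,0,0.62,0,0,0,0,0,0,0.62,0,0,0,0,0,0,0.62,0,0,0,0,0,0,0.62,0,0,0,0,0,0,0.62,0,0,0,0,0,0,0.62,0,0,0,0,0,0,0.62]

```text
clock: 27.05
position: [449.2, -33.6, 123.2]
tcp_rot: [0.679, 0.735, 0.002, -0.0]
ft_force: [-0.1, 5.0, 1.5]
gripper_width: 53.1
```

```bash
python3 - <<'E'
from h import *
S=headz()
E
```

```text
clock 27.1 dark run (20, np.float64(143.0), np.float64(162.0)) head~ 35.0
```

jog_arm:
  moves: [0,0,0,0,0,0,0.62,0,0,0,0,0,0,0.62,0,0,0,0,0,0,0.62,0,0,0,0,0,0,0.62,10,0,0,0,0,0,0.62,20,0,0,0,0,0,0.62,28,0,0,0,0,0,0.62,30,0,0,0,0,0,0.62,30,0,0,0,0,0,0.62,30,0,0,0,0,0,0.62]

```text
clock: 28.1
position: [447.0, -4.7, 123.1]
tcp_rot: [0.679, 0.735, 0.0, 0.001]
ft_force: [0.6, 0.0, 0.2]
gripper_width: 52.9
```

```bash
python3 - <<'E'
from h import *
S=headz();crop(S["image"],400,180,500,260,7,"pics/s18.png");headz()
f=optics.grab_frame("wrist");cv2.imwrite("pics/w18.png",f["image"][:,:,::-1])
E
```

```text
clock 28.15 dark run (21, np.float64(137.0), np.float64(157.0)) head~ 29.0
clock 28.2 dark run (21, np.float64(137.0), np.float64(157.0)) head~ 29.0
```

View pics/s18.png

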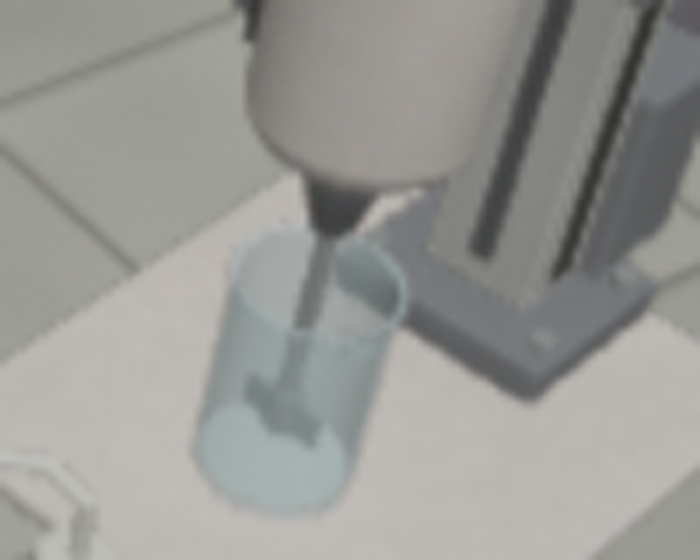

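View pics/w18.png

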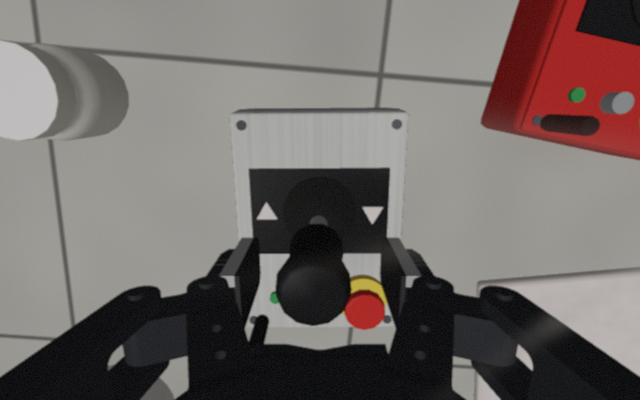

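jog_arm:
  moves: [0,0,-5,0,0,0,0.8,0,0,-15,0,0,0,0.9,0,0,-30,0,0,0,1,0,0,-50,0,0,0,1,0,0,-75,0,0,0,1,0,0,-100,0,0,0,1,0,0,-118,0,0,0,1,0,0,-125,0,0,0,1,0,0,-125,0,0,0,1,0,0,-125,0,0,0,1]

```text
clock: 29.25
position: [446.4, -4.5, 247.6]
tcp_rot: [0.679, 0.734, 0.0, 0.001]
ft_force: [0.9, -0.1, -0.3]
gripper_width: 85.2
```

```bash
python3 - <<'E'
from h import *
print(bot.get_obs()["ft_force"])
S=headz();cv2.imwrite("pics/s19.png",S["image"][:,:,::-1])
crop(optics.grab_frame("top")["image"],140,100,340,250,4,"pics/t19.png")
E
```

```text
[ 0.93576117 -0.07627891 -0.25873421]
clock 29.3 dark run (21, np.float64(137.0), np.float64(157.0)) head~ 29.0
```

View pics/s19.png

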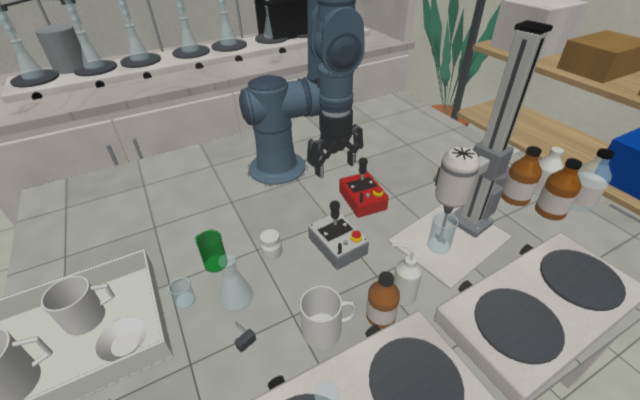

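View pics/t19.png

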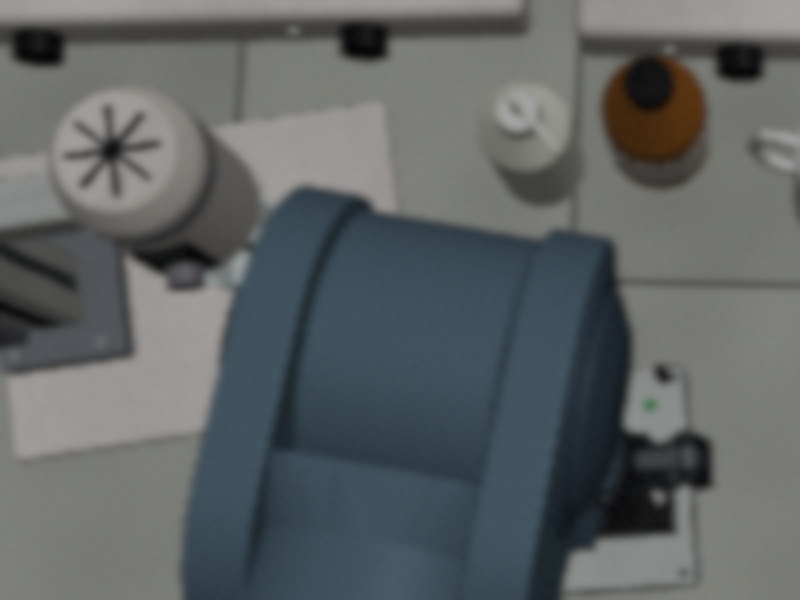

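```bash
python3 -c "
from rig import bot
print(bot.job_done())"
```

```text
the job is handed in; nothing more can be done
None
```

I stood the tall clear beaker on the base plate under the shaft and let go of it. I then pushed the grey box's stick to the right with one finger until the paddle was near the bottom, and backed off so the stick returned to centre. I handed the job in at about 29 s; it gave no verdict.

- **Beaker:** after release it stood upright at about (608, 241.5) mm. The shaft axis measured (609, 242) mm, so the beaker is within about 3 mm of centre. Single-view readings spread by 2–4 mm.
- **Paddle height:** the lower edge is about 28–29 mm above the bench, or 12–13 mm above the inside bottom. That is slightly higher than the 26 mm aimed for but inside the allowed 20–36 mm. The height did not change over the last three readings, so the head is at rest.
- **Stick and arm:** the stick looked upright and the arm was clear of everything. In the last top view the arm hid most of the beaker, so the final check of the beaker rests on the scene camera.
- **Other things:** the bystanders and the red and green look-alikes appeared to be where they started in the last scene view. I did not measure them again.

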